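Put the serving pan into service on its switched station

TASK

The brass weight standing in the pan station's channel is in the way: lift it out and stand it upright on the worktop close beside the larger weight. Then move the scoop from the pan's short front rim, where the keeper bar goes, and hang it by its hook near the middle of one of the pan's two long rims, bowl inside the pan; next slide the pan along the channel until its rear wall presses the roller lever just past its click but not into overtravel, and last swing the keeper bar fully across in front of the pan. Leave everything else where it stands, and never tip the pan.

Things in the scene. Friction and masses are not known exactly. Their poses are not given: they have to be found in the camera images.
- station: Low fixed station: white base, two steel guide rails (8 mm thick, tops 30 mm above the worktop, 113 mm apart inside), channel floor 8 mm up. Origin: base centre, on the worktop; x runs along the channel from open end to switch end, z up. Seen from the robot the switch end is at the right, within 0.13 rad, and the y- rail is the near one. The base is 332 x 136 mm.
- pan: Steel pan 150 x 108 x 75 mm with white balls (tops 30 mm up), about 0.85 kg, loose in the channel, 85 to 105 mm short of its place. Origin: centre of the underside; x along its length to the switch end, z up. A rim 8 mm thick, 6 mm high stands 4.5 mm outside the walls; long rims' centre lines at y = +-54.5 mm, rim top z = 75 mm. Friction holds it against the lever's push.
- lever (a joint): Microswitch roller lever, hinged at station x = 115 mm, 12 mm above the worktop. 0 = free, leaning to the pan; grows as the pan's rear wall pushes the roller along station +x. It clicks at 0.25 rad; overtravel (damage) begins at 0.52; aim for 0.38. Soft spring, 1 to 3 N, with no felt snap.
- roller (a point): Centre of the lever's white roller, 18 mm in diameter, 45 mm from the lever's hinge, about 54 mm above the worktop. From first touch by the pan's rear wall it moves 11 mm to the click and 23 mm to the start of overtravel.
- rail_mark (a point): Top of a small black ridge (4 mm long, 6 mm high) on the y+ (far) guide rail, at station x = -49 mm. When the front edge of the pan's rim (79.5 mm behind the pan's origin) is level with it, the lever is in the middle of the right range (it may be up to 6 mm off either way).
- keeper (a joint): Keeper bar beside the near rail: 0 = open, lying along the rail and pointing to station -x; grows to 1.57 rad as it swings horizontally, clockwise from above, until it lies across the channel (pointing to station +y) in front of the pan. Light friction, stays where it is left; starts between 0 and 0.25.
- keeper_axis (a point): Vertical hinge axis of the keeper bar, at station x = -72, y = -80 mm.
- keeper_knob (a point): Top centre of the black upright round post on the keeper bar, 12 mm in diameter, 75 mm tall, 100 mm from the hinge axis; its top is 115 mm above the worktop, 32 mm above the pan's rim.
- scoop: Steel portion scoop, 110 mm tall, 90 g, hanging slightly aslant on the pan's front (-x) rim. Origin: middle of the underside of its bridge, which rests on the rim; z up, x outward from the pan. Hook tongue (4 mm thick, 22 mm wide, reaching 27 mm below the bridge) outside at x = 7.5 to 11.5 mm; stem inside at x = -7.5 to -13.5 mm; so a 15 mm gap takes the 8 mm rim.
- scoop_grip (a point): Grip point of the scoop's black upright handle, 10 mm thick along the scoop's x, 16 mm along y, from 4 to 62 mm above the bridge's underside; this point is at scoop x = -10.5 mm, z = 45 mm.
- scoop_bowl (a point): Centre of the scoop's round bowl, 40 mm in diameter, at scoop x = -31.5 mm, z = -36 mm; its lowest point is 48 mm under the bridge.
- small_weight: Smaller brass-coloured weight, body 38 mm in diameter and 42 mm tall, with an 18 mm knob on top, 57 mm tall in all, 0.2 kg, standing in the station's channel between pan and lever. Origin: centre of its underside, z up.
- big_weight: Larger weight of the same form, 48 mm in diameter, 67 mm tall, on the worktop between the robot and the station. Origin: centre of its underside. The worktop on its right-hand side (-y) is clear for 110 mm from its centre; the film dispenser (100 mm high) begins beyond.
- jar: Bystander: jar of wooden picks, 48 mm in diameter, 73 mm tall; origin: centre of its underside.
- bowl: Bystander: white tasting bowl, 124 mm in diameter, 46 mm tall; origin: centre of its underside.
Mind the look-alikes: they are no part of the job. Leave any green look-alike of the small_weight alone. What is shaped like the scoop but purple is not meant.

How it is judged:
By the outcome, as a careful person would: the job done as asked, in the order asked, and still so for the second after the job is handed in, with the robot touching nothing.
It also fails if it takes over 72 s, if anything falls off the work surface, if the arm or the gripper's body presses on something with over 40 N, if the wrist force passes 120 N, or if a joint passes its speed limit or range.

ROBOT

A 7-joint arm with a two-finger parallel gripper is mounted at the origin on a cart in front of the work surface, level with it; the furniture and walls round the work are solid. World frame = base frame: x ahead of the robot, y to its left, z up, the work surface at z = 0. Lengths are in m, angles in rad, forces in N, time in s.
With the tool pointing down it reaches from about 0.4 to 0.85 m from the base axis. Payload 6.9 kg.
Tool frame: the origin (TCP) lies midway between the tips of the shut fingers; the grasp point (between the pads) lies 19 mm behind it; z points along the fingers, y is the direction in which the jaws open and shut (so a half turn about z gives the same grasp; the last joint's range is limited). The gripper opens to 85 mm and grips with 20 to 120 N. Pads are 22 mm wide; open, the fingers measure 114 mm over their backs; the gripper's body (76 mm by 85 mm) begins 54 mm behind the grasp point. The pads swing forward as they close: fully open they stand 13 mm farther back than shut.
Start: joints at [-1.073, 0.507, -0.238, 1.5, 0.126, 1.149, -0.155], TCP at [0.239, 0.578, 0.231] pointing down, gripper open.
Joint ranges: [-3.08, 3.08], [-0.24, 2.05], [-1.43, 1.35], [0, 2.5], [-1.52, 4.66], [0.17, 1.96], [-2.89, 2.89]. Speed limits (rad/s): [2.39, 2.39, 3.14, 3.14, 3.14, 3.14, 3.14].

INTERFACE

Orientations are given as a unit quaternion [x, y, z, w].
In Python, from cell import * gives the robot as it stands. The module is installed in compiled form; this text tells all that it offers.
- The arm moves only by the tool apply_moves, never from a script. Its argument "targets" is a list of rows, each a list of 7 numbers: the shift along the tool's x, y, z normalised to -1 to 1, where 1 is 0.5 m, then the turn, a rotation vector about the tool's x, y, z normalised to -1 to 1, where 1 is pi rad, then the gripper's target within -1 to 1 (fully open at 1, half-way at 0, shut at -1). A call has 1 to 12 rows; each row is the pose to reach, as a shift and turn from the pose commanded when the call began, along the tool's axes at that moment, turning the shorter way round; what a row does not reach only later rows make up. A row lasts 1/12 s, in which the tool goes at most 41.7 mm and 7.16 degrees, less where a joint would pass 70% of its speed; a pose out of reach is approached as far as the arm can. A call with a number of a shift or a turn outside -1 to 1 is refused whole. A call with a gripper value outside its range is refused whole. The fingers move at their own pace and stop on an object; "newtons" is the grip in N (left out, the last holds). Time passes only in rows, so rows that repeat a pose let the fingers close. It gives the time, the measured TCP pose, the force and the opening at its end, in the units of the state.
- observe(): the state, without advancing time (a new reading comes with each control period).
- capture(name): name is "scene" or "top" or "wrist"; returns the picture (480x640x3 uint8, red, green, blue); there is no depth.
- calibration(name): a dict with "camera_matrix" (3x3 intrinsics, pixels), "k1" (the pictures are not rectified: a ray, as slopes to the right and down, at radius r is drawn at 1 + k1 r^2 times it, then the intrinsics apply), "eye" and "orientation" of the camera in the world. Camera axes: x right, y up, looking along -z (the intrinsics and any distortion apply to the point x, -y, -z); pixel columns grow to the right and rows downward; lengths in m; the calibration is good to about 2 mm. A picture is of the moment at which its call begins: read the wrist's pose just before it. calibration takes no time and is no camera call; for the wrist camera it gives the pose at the moment of the call.
- hand_in(): hands the job in, once; it reports no verdict.
Trained networks look in the newest picture that a camera, given by its name, has taken for a name from the list of things; names that differ only in an ending like _2 or _b are one class to them, and where a whole thing is asked for, a point or a joint stands for the part that bears it (a point fixed in the world has none). Each returns a list of dicts, best first, with "p" (0 to 1); they miss things now and then, are a little off and sometimes report something else, mostly with a low value. They report only what shows in the picture. A call takes as long as a camera call. They do not tell look-alikes from the thing itself.
- boxes_of(camera, target): "at" ([x, y, z] in m, in world coordinates, good to about 4 mm: the middle of the surface that is visible of it).
- silhouettes(camera, target): "pixels" (480x640 bool, what is visible of it).
The state is a dict: "clock": time; "qpos": joint angles; "qd": joint speeds; "joint_torque": joint torques, N m; "position": TCP position; "eef_rot": TCP orientation; "force": force on the tool from outside, world axes, zero at the start; "ft_torque": the same for the moment, N m; "grip_width": opening from 0.0 (shut) to 1.0 (fully open).
Only numpy, scipy, OpenCV 4.12 (cv2) and the standard library are available. Lean on these libraries where they do the work, as an engineer would, in place of code of your own. Each camera call takes 0.05 s, during which the arm holds its last target.

## Working session

There is one attempt and no reset: what is moved stays moved. The work goes in short steps, Python scripts to look and compute and a tool call to move; the robot and the scene stay as the last step left them, time stands still between calls to the robot, and variables do not carry over. Pictures are saved under pics/ and viewed, and the job is handed in when it is done.

Besides the shell and the picture viewer there is one more tool, called in YAML: its name, and indented under it one key for each argument. apply_moves: Moves the arm, as the interface text tells. Scaled input: -1 to 1 covers 0.5 m each way for a shift and pi rad each way for a turn. Its arguments: {"type":"object","properties":{"targets":{"type":"array","items":{"type":"array","items":{"type":"number"}}},"newtons":{"type":"number"}},"required":["targets"]}

```bash
ls; mkdir -p pics; cat > h.py <<'E'
from cell import *
import numpy as np, cv2
from scipy.spatial.transform import Rotation as R
def snap(n,fn):
    im=capture(n); cv2.imwrite('pics/'+fn,im[:,:,::-1]); return im
def ray(c,u,v):
    K=np.array(c['camera_matrix']);k1=c['k1']
    xd=np.array([(u-K[0,2])/K[0,0],(v-K[1,2])/K[1,1]]);x=xd.copy()
    for _ in range(30): x=xd/(1+k1*(x@x))
    d=R.from_quat(c['orientation']).apply([x[0],-x[1],-1]) 
    return np.array(c['eye']),d
def atz(c,u,v,z):
    e,d=ray(c,u,v); return e+d*(z-e[2])/d[2]
def proj(c,p):
    K=np.array(c['camera_matrix']);q=R.from_quat(c['orientation']).inv().apply(np.array(p)-np.array(c['eye']))
    x=np.array([q[0],-q[1]])/-q[2]; x=x*(1+c['k1']*(x@x))
    return np.array([K[0,0]*x[0]+K[0,2],K[1,1]*x[1]+K[1,2]])
E
python3 - <<'E'
from h import *
np.set_printoptions(precision=4,suppress=True)
o=observe(); print(o)
for n in('scene','top','wrist'):
    c=calibration(n); print(n,c); snap(n,n+'0.png')
E
```

```text
pics
{'clock': 0.0, 'qpos': array([-1.0735,  0.5083, -0.2375,  1.5011,  0.1257,  1.1489, -0.1548]), 'qd': array([ 0.002 ,  0.0016,  0.0006,  0.0009,  0.0013,  0.0016, -0.0016]), 'joint_torque': array([ -0.0006, -62.0587,  -2.1874, -24.9664,   0.0125,   0.0122,
         0.    ]), 'position': array([0.2385, 0.5771, 0.2304]), 'eef_rot': array([ 0.1946,  0.9809, -0.0009, -0.0002]), 'force': array([-0.1848,  0.0428, -0.2845]), 'ft_torque': array([-0.0337, -0.0211,  0.0476]), 'grip_width': 0.995921704498395}
scene {'camera_matrix': array([[501.7066,   0.    , 328.8215],
       [  0.    , 501.7066, 240.7963],
       [  0.    ,   0.    ,   1.    ]]), 'k1': -0.09128390956830508, 'eye': array([-0.0497,  0.9727,  0.5162]), 'orientation': array([-0.1949,  0.4854,  0.7968, -0.3027])}
top {'camera_matrix': array([[506.0683,   0.    , 315.2165],
       [  0.    , 506.0683, 236.5102],
       [  0.    ,   0.    ,   1.    ]]), 'k1': -0.12083812445829613, 'eye': array([0.3809, 0.3669, 1.0005]), 'orientation': array([ 0.0465, -0.0536, -0.6949,  0.7156])}
wrist {'camera_matrix': array([[359.7493,   0.    , 324.5132],
       [  0.    , 359.7493, 229.1897],
       [  0.    ,   0.    ,   1.    ]]), 'k1': -0.016415347359174298, 'eye': array([0.1718, 0.6034, 0.3736]), 'orientation': array([-0.1208, -0.0795,  0.5505,  0.8222])}
```

View pics/scene0.png

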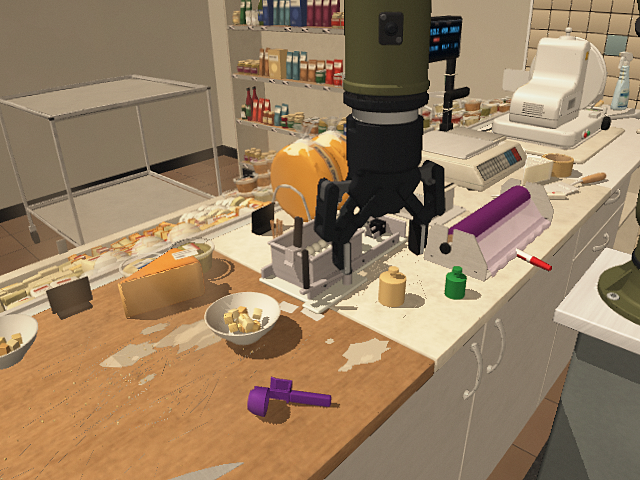

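View pics/top0.png

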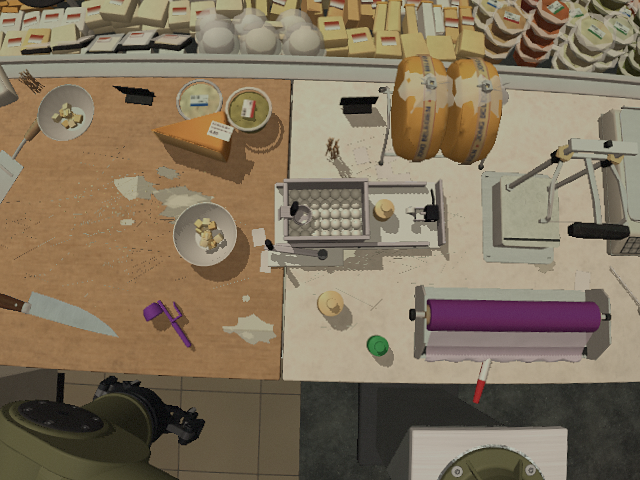

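View pics/wrist0.png

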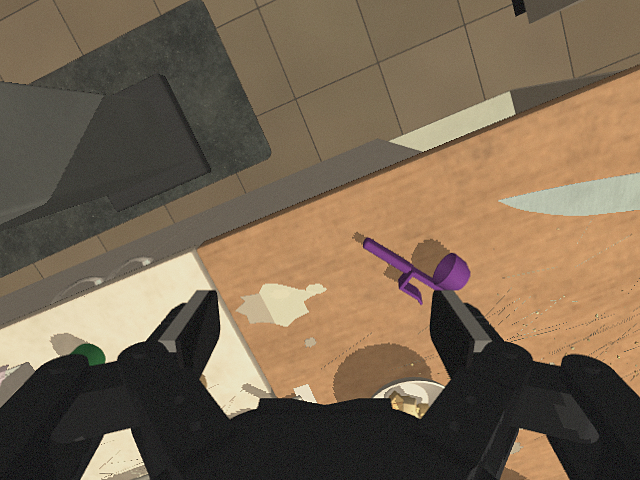

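The top view shows three weight-like objects: brass small at (384,209) in the channel between pan and lever, larger brass at (330,304), and green at (377,345), which is a look-alike to leave. The steel scoop is at (290,210) on the pan's front rim, and the purple one at (165,320) isn't meant. The keeper bar with its knob is at (322,254). Next I'll measure.

```bash
python3 - <<'E'
from h import *
np.set_printoptions(precision=4,suppress=True)
im=capture('top'); 
cv2.imwrite('pics/topcrop.png',cv2.resize(im[160:370,240:480],None,fx=3.3,fy=2.85,interpolation=cv2.INTER_CUBIC)[:,:,::-1])
for t in('station','pan','small_weight','big_weight','keeper_knob','keeper_axis','scoop','scoop_grip','scoop_bowl','roller','rail_mark','bowl','jar'):
    print(t,[(np.round(b['at'],4),round(b['p'],2)) for b in boxes_of('top',t)][:3])
print(observe()['clock'])
E
```

```text
station [(array([0.5358, 0.2109, 0.0082]), 0.65)]
pan [(array([0.576 , 0.3293, 0.0343]), 0.92)]
small_weight [(array([0.315 , 0.2389, 0.0406]), 0.9), (array([0.5688, 0.23  , 0.0499]), 0.74)]
big_weight [(array([0.3954, 0.3284, 0.0477]), 0.57)]
keeper_knob [(array([0.4874, 0.3962, 0.0423]), 0.71)]
keeper_axis [(array([0.541 , 0.2134, 0.0119]), 0.83), (array([0.5749, 0.3313, 0.0306]), 0.28)]
scoop [(array([0.5553, 0.3937, 0.055 ]), 0.91)]
scoop_grip [(array([0.3628, 0.6479, 0.0252]), 0.92), (array([0.5554, 0.3959, 0.0577]), 0.66)]
scoop_bowl [(array([0.5557, 0.3946, 0.0566]), 0.76), (array([0.3591, 0.6498, 0.0205]), 0.58)]
roller [(array([0.5635, 0.1777, 0.0587]), 0.38)]
rail_mark [(array([0.5427, 0.2131, 0.0055]), 0.89)]
bowl [(array([0.5145, 0.5728, 0.0253]), 0.83)]
jar [(array([0.6916, 0.3306, 0.0518]), 0.64), (array([0.5423, 0.213 , 0.0072]), 0.18)]
0.85
```

View pics/topcrop.png

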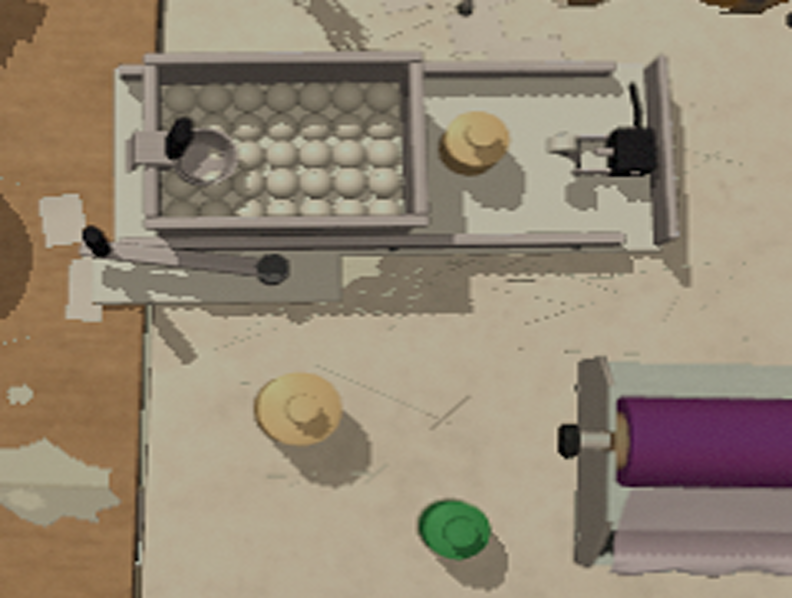

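```bash
python3 - <<'E'
from h import *
im=cv2.imread('pics/top0.png')
cv2.imwrite('pics/c1.png',cv2.resize(im[170:280,260:360],None,fx=5.4,fy=5.4,interpolation=cv2.INTER_CUBIC))
cv2.imwrite('pics/c2.png',cv2.resize(im[170:280,350:460],None,fx=5.4,fy=5.4,interpolation=cv2.INTER_CUBIC))
E
```

```text
(no output)
```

View pics/c1.png

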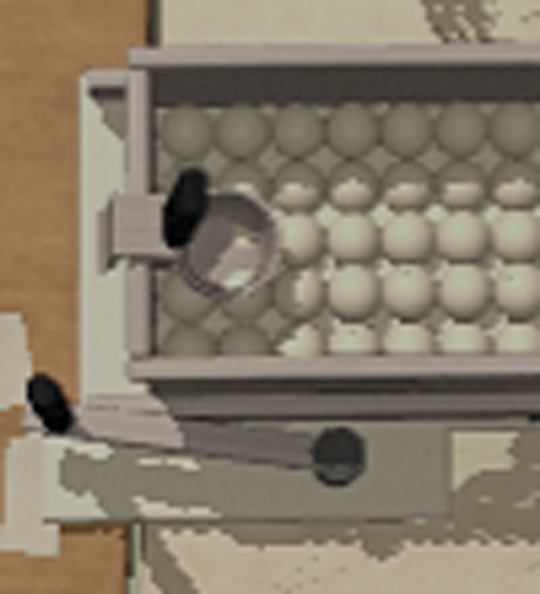

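View pics/c2.png

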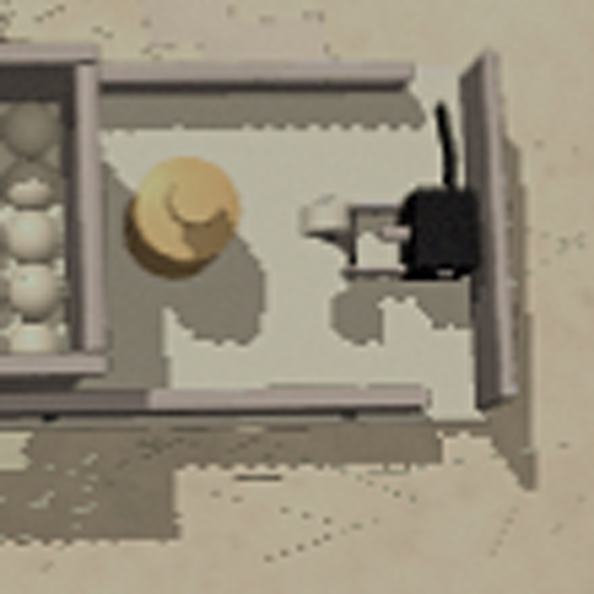

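```bash
python3 - <<'E'
from h import *
np.set_printoptions(precision=4,suppress=True)
c=calibration('top')
f1=lambda u,v:(260+u/5.4,170+v/5.4); f2=lambda u,v:(350+u/5.4,170+v/5.4)
for n,p,z in [('farrail L outer',f1(88,72),.03),('farrail R outer',f2(412,65),.03),('farrail R inner',f2(412,82),.03),('nearrail R in',f2(430,386),.03),('nearrail R out',f2(430,407),.03),('nearrail L out?',f1(80,410),.03),
 ('pan LF',f1(130,48),.083),('pan LN',f1(130,378),.083),('pan RF',f2(98,46),.083),('pan RN',f2(105,368),.083),
 ('knob top',f1(42,382),.115),('hinge',f1(338,456),.06),('sw knob',f2(198,200),.065),('sw base',f2(175,240),.008),('roller',f2(322,217),.063),
 ('bw knob',(240+306/3.3,160+408/2.85),.067),('green knob',(240+462/3.3,160+530/2.85),.055),('handle top',f1(193,180),.145),('handle bot',f1(178,235),.087),('bridgeL',f1(110,225),.087)]:
    print(n,np.round(p,1),atz(c,*p,z))
E
```

```text
farrail L outer [276.3 183.3] [0.6228 0.4387 0.03  ]
farrail R outer [426.3 182. ] [0.6354 0.1415 0.03  ]
farrail R inner [426.3 185.2] [0.629  0.1415 0.03  ]
nearrail R in [429.6 241.5] [0.5164 0.1355 0.03  ]
nearrail R out [429.6 245.4] [0.5087 0.1355 0.03  ]
nearrail L out? [274.8 245.9] [0.4987 0.4366 0.03  ]
pan LF [284.1 178.9] [0.6186 0.4206 0.083 ]
pan LN [284.1 240. ] [0.5037 0.4162 0.083 ]
pan RF [368.1 178.5] [0.6243 0.2637 0.083 ]
pan RN [369.4 238.1] [0.5118 0.2599 0.083 ]
knob top [267.8 240.7] [0.4972 0.4432 0.115 ]
hinge [322.6 254.4] [0.4817 0.3446 0.06  ]
sw knob [386.7 207. ] [0.5748 0.2258 0.065 ]
sw base [382.4 214.4] [0.5712 0.2257 0.008 ]
roller [409.6 210.2] [0.5706 0.1816 0.063 ]
bw knob [332.7 303.2] [0.3917 0.3238 0.067 ]
green knob [380. 346.] [0.3153 0.2338 0.055 ]
handle top [295.7 203.3] [0.5598 0.3952 0.145 ]
handle bot [293.  213.5] [0.5527 0.4016 0.087 ]
bridgeL [280.4 211.7] [0.5554 0.4248 0.087 ]
```

```bash
cat >> h.py <<'E'
np.set_printoptions(precision=4,suppress=True)
def quat(deg,tilt=0.0):
    """tool down, tool y axis at world angle deg"""
    phi=np.radians((deg+90)/2); return R.from_quat([np.cos(phi),np.sin(phi),0,0])
def row(p,q,pc=None,qc=None):
    o=observe(); pc=o['position'] if pc is None else np.array(pc); qc=R.from_quat(o['eef_rot']) if qc is None else qc
    s=qc.inv().apply(np.array(p)-pc)/.5; r=(qc.inv()*q).as_rotvec()/np.pi
    return np.round(np.r_[s,r],4).tolist()
# station frame
O=np.array([.5668,.2757]); XS=np.array([.038,-.9993]); YS=np.array([.9993,.038])
def st(x,y,z): return np.r_[O+x*XS+y*YS,z]
E
python3 - <<'E'
from h import *
print(row([.573,.226,.20],quat(2.2),[.239,.578,.231]), quat(2.2).apply([0,1,0]))
E
```

```text
[-0.8862, -0.3956, 0.062, -0.0, 0.0, 0.3631] [0.9993 0.0384 0.    ]
```

apply_moves:
  targets:
    - [-0.886,-0.396,0.062,0,0,0.363,0.4]
    - [-0.886,-0.396,0.062,0,0,0.363,0.4]
    - [-0.886,-0.396,0.062,0,0,0.363,0.4]
    - [-0.886,-0.396,0.062,0,0,0.363,0.4]
    - [-0.886,-0.396,0.062,0,0,0.363,0.4]
    - [-0.886,-0.396,0.062,0,0,0.363,0.4]
    - [-0.886,-0.396,0.062,0,0,0.363,0.4]
    - [-0.886,-0.396,0.062,0,0,0.363,0.4]
    - [-0.886,-0.396,0.062,0,0,0.363,0.4]
    - [-0.886,-0.396,0.062,0,0,0.363,0.4]
    - [-0.886,-0.396,0.062,0,0,0.363,0.4]
    - [-0.886,-0.396,0.062,0,0,0.363,0.4]
  newtons: 40

```text
clock: 1.85
position: [0.5751, 0.2211, 0.2002]
eef_rot: [0.695, 0.719, -0.0, 0.001]
force: [1.2, 0.0, -0.1]
grip_width: 0.703
```

```bash
python3 - <<'E'
from h import *
o=observe(); print(o['qpos'],o['position'])
c=calibration('wrist'); im=snap('wrist','w1.png')
np.savez('w1.npz',**{k:np.array(v) for k,v in c.items()})
for n in ('small_weight','roller','scoop','pan','scoop_grip','keeper_knob'):
    print(n,[(np.round(b['at'],4),round(b['p'],2)) for b in boxes_of('wrist',n)][:3])
print(proj(c,[.573,.226,.065]))
E
```

```text
[-0.4781  0.5151  0.1131  1.5754 -0.0614  1.0541 -0.3143] [0.5751 0.2211 0.2002]
small_weight [(array([0.3221, 0.2386, 0.04  ]), 0.94), (array([0.5766, 0.2306, 0.043 ]), 0.67)]
roller [(array([0.5706, 0.1855, 0.0598]), 0.53)]
scoop [(array([0.5546, 0.378 , 0.0429]), 0.77)]
pan [(array([0.5665, 0.3313, 0.0348]), 0.74), (array([0.5621, 0.1831, 0.0101]), 0.58)]
scoop_grip [(array([0.5581, 0.3733, 0.0371]), 0.88)]
keeper_knob [(array([0.4864, 0.3542, 0.0358]), 0.9), (array([0.4011, 0.3275, 0.052 ]), 0.63)]
[321.3257 208.0488]
```

View pics/w1.png

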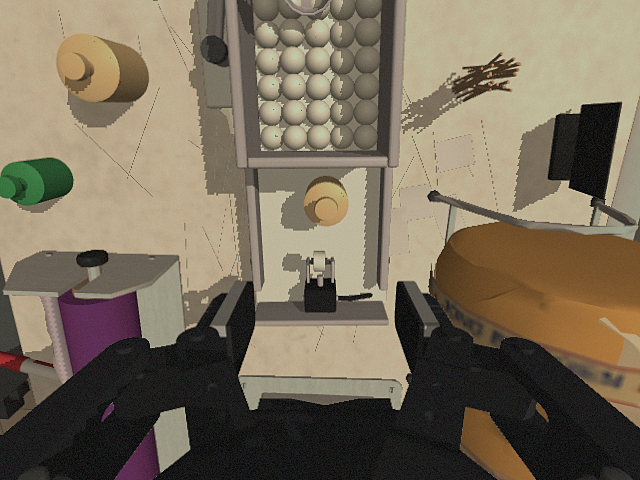

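The picture shows the brass weight's knob at (326,208) in the channel, between the pan's rear rim (v≈160) and the roller (320,258). Green at (40,180) stays alone. The brass one is the weight to move.

```bash
python3 - <<'E'
from h import *
c=dict(np.load('w1.npz')); c['k1']=float(c['k1'])
for n,u,v,z in [('sw knob',326,208,.065),('sw low',326,187,.02),('panRN',237,167,.083),('panRF',399,167,.083),('bigknob',74,64,.067),('bigbase',127,73,.01),('railN in',258,290,.03),('railF in',381,290,.03),('rail N in',258,200,.03),('railF',378,200,.03),('hinge',214,48,.05),('green',10,186,.055),('roller',320,262,.054)]:
    print(n,atz(c,u,v,z))
print(row([.5755,.2255,.020],quat(2.2)),row([.5755,.2255,.020],quat(2.2),[.573,.226,.2],quat(2.2)))
im=cv2.imread('pics/w1.png'); cv2.imwrite('pics/w1c.png',cv2.resize(im[140:330,220:420],None,fx=3,fy=3))
E
```

```text
sw knob [0.5767 0.2262 0.065 ]
sw low [0.5767 0.235  0.02  ]
panRN [0.5114 0.2584 0.083 ]
panRF [0.6278 0.2625 0.083 ]
bigknob [0.3938 0.3255 0.067 ]
bigbase [0.402  0.3264 0.01  ]
railN in [0.5151 0.135  0.03  ]
railF in [0.6329 0.1391 0.03  ]
rail N in [0.5166 0.2231 0.03  ]
railF [0.6231 0.2268 0.03  ]
hinge [0.4894 0.3416 0.05  ]
green [0.3184 0.2334 0.055 ]
roller [0.5734 0.1756 0.054 ]
[-0.0042, 0.0081, 0.3607, -0.0002, -0.0003, 0.0009] [-0.0012, 0.005, 0.36, 0.0, 0.0, 0.0]
```

View pics/w1c.png

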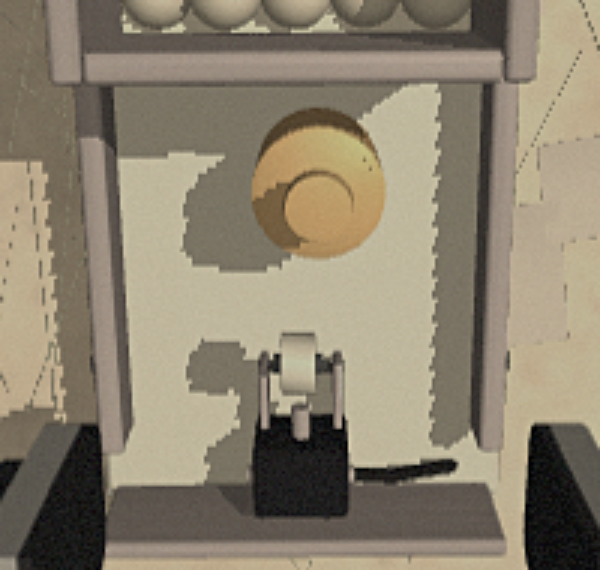

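apply_moves:
  targets:
    - [0,0.006,0.1,0,0,0,0.2]
    - [0,0.006,0.1,0,0,0,0.2]
    - [0,0.006,0.16,0,0,0,0.2]
    - [0,0.006,0.16,0,0,0,0.2]
    - [0,0.006,0.16,0,0,0,0.2]

```text
clock: 2.62
position: [0.574, 0.2262, 0.1198]
eef_rot: [0.693, 0.721, -0.002, -0.001]
force: [0.9, -0.1, 0.8]
grip_width: 0.599
```

```bash
python3 - <<'E'
from h import *
o=observe(); print(o['position'],o['grip_width'],o['eef_rot'])
print(row([.5765,.226,.020],quat(2.2)))
E
```

```text
[0.574  0.2262 0.1198] 0.599041732580147 [ 0.6928  0.7211 -0.0016 -0.0009]
[-0.0003, 0.0058, 0.1995, -0.0011, 0.0003, 0.0005]
```

apply_moves:
  targets:
    - [0,0.004,0.1,0,0,0,0.2]
    - [0,0.004,0.16,0,0,0,0.2]
    - [0,0.004,0.198,0,0,0,0.2]
    - [0,0.004,0.198,0,0,0,0.2]
    - [0,0.004,0.198,0,0,0,0.2]
    - [0,0.004,0.198,0,0,0,-0.6]
    - [0,0.004,0.198,0,0,0,-0.6]
    - [0,0.004,0.198,0,0,0,-0.6]
    - [0,0.004,0.198,0,0,0,-0.6]
    - [0,0.004,0.198,0,0,0,-0.6]
  newtons: 40

```text
clock: 3.45
position: [0.5789, 0.2264, 0.0242]
eef_rot: [0.693, 0.721, 0.002, 0.001]
force: [-1.9, 0.9, 7.1]
grip_width: 0.425
```

```bash
python3 - <<'E'
from h import *
o=observe(); print(o['position'],o['grip_width'],o['force'])
snap('wrist','w2.png')
E
```

```text
[0.5789 0.2264 0.0242] 0.4249318726974066 [-1.9199  0.8563  7.0774]
```

View pics/w2.png

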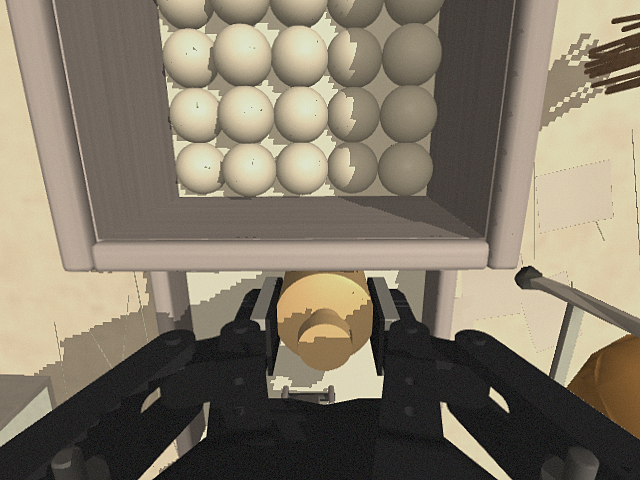

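apply_moves:
  targets:
    - [0,0,-0.06,0,0,0,-0.6]
    - [0,0,-0.14,0,0,0,-0.6]
    - [0,0,-0.2,0,0,0,-0.6]
    - [0,0,-0.24,0,0,0,-0.6]
    - [0,0,-0.24,0,0,0,-0.6]

```text
clock: 3.92
position: [0.5805, 0.2266, 0.1482]
eef_rot: [0.693, 0.721, 0.005, 0.002]
force: [1.1, -0.9, -1.2]
grip_width: 0.42
```

```bash
python3 - <<'E'
from h import *
o=observe(); print(o['position'],o['grip_width'],o['force'],o['eef_rot'])
print(row([.3935,.2665,.14],quat(2.2)))
print(row([.3935,.2665,.017],quat(2.2),[.3935,.2665,.14],quat(2.2)))
E
```

```text
[0.5805 0.2266 0.1482] 0.42039110160269044 [ 1.0682 -0.852  -1.1978] [0.6934 0.7205 0.0049 0.0022]
[0.094, -0.3709, 0.0129, 0.0032, -0.0012, -0.0]
[0.0, 0.0, 0.246, 0.0, 0.0, 0.0]
```

apply_moves:
  targets:
    - [0.094,-0.369,0,0,0,0,-0.6]
    - [0.094,-0.369,0,0,0,0,-0.6]
    - [0.094,-0.369,0,0,0,0,-0.6]
    - [0.094,-0.369,0,0,0,0,-0.6]
    - [0.094,-0.369,0,0,0,0,-0.6]
    - [0.094,-0.369,0,0,0,0,-0.6]
    - [0.094,-0.369,0.12,0,0,0,-0.6]
    - [0.094,-0.369,0.18,0,0,0,-0.6]
    - [0.094,-0.369,0.18,0,0,0,-0.6]

```text
clock: 4.67
position: [0.3893, 0.2641, 0.0473]
eef_rot: [0.693, 0.721, -0.003, -0.0]
force: [-0.6, 0.1, -1.8]
grip_width: 0.42
```

```bash
python3 - <<'E'
from h import *
o=observe(); print(o['position'],o['grip_width'],o['force'],o['eef_rot'])
c=calibration('wrist');snap('wrist','w3.png')
print(row([.3935,.2665,.013],quat(2.2)))
E
```

```text
[0.3893 0.2641 0.0473] 0.41973845740929666 [-0.6113  0.1332 -1.752 ] [ 0.6931  0.7208 -0.003  -0.0004]
[0.0051, 0.0087, 0.0704, -0.0018, 0.0013, 0.0001]
```

View pics/w3.png

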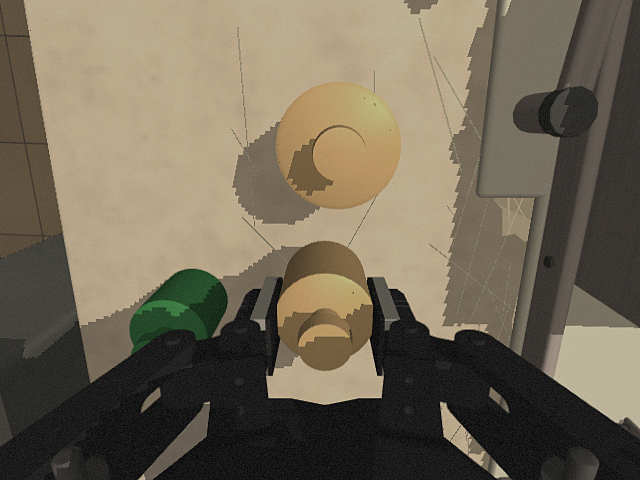

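apply_moves:
  targets:
    - [0.006,0.016,0.02,0,0,0,-0.6]
    - [0.006,0.016,0.04,0,0,0,-0.6]
    - [0.006,0.016,0.06,0,0,0,-0.6]
    - [0.006,0.016,0.06,0,0,0,-0.6]

```text
clock: 5.05
position: [0.3998, 0.2687, 0.0217]
eef_rot: [0.694, 0.72, -0.0, 0.0]
force: [-0.8, -0.3, -1.2]
grip_width: 0.421
```

```bash
python3 - <<'E'
from h import *
o=observe(); print(o['position'],o['grip_width'],o['force'],o['eef_rot'])
E
```

```text
[0.3998 0.2687 0.0217] 0.4211431938081384 [-0.8005 -0.3202 -1.2494] [ 0.6936  0.7204 -0.0001  0.    ]
```

apply_moves:
  targets:
    - [0,0,0.006,0,0,0,-0.6]
    - [0,0,0.01,0,0,0,-0.6]
    - [0,0,0.01,0,0,0,-0.6]

```text
clock: 5.3
position: [0.3996, 0.269, 0.017]
eef_rot: [0.693, 0.721, 0.001, 0.0]
force: [0.3, -0.6, -2.3]
grip_width: 0.423
```

apply_moves:
  targets:
    - [0,0,0.003,0,0,0,-0.6]
    - [0,0,0.005,0,0,0,-0.6]
    - [0,0,0.005,0,0,0,-0.6]

```text
clock: 5.55
position: [0.3996, 0.2691, 0.0161]
eef_rot: [0.693, 0.721, 0.001, 0.0]
force: [-4.5, -3.4, 24.5]
grip_width: 0.423
```

apply_moves:
  targets:
    - [0,0,-0.003,0,0,0,-0.6]
    - [0,0,-0.003,0,0,0,0.2]
    - [0,0,-0.003,0,0,0,0.2]
    - [0,0,-0.003,0,0,0,0.2]
    - [0,0,-0.06,0,0,0,0.2]
    - [0,0,-0.14,0,0,0,0.2]
    - [0,0,-0.2,0,0,0,0.2]
    - [0,0,-0.28,0,0,0,0.2]
    - [0,0,-0.34,0,0,0,0.2]
    - [0,0,-0.4,0,0,0,0.2]

```text
clock: 6.38
position: [0.3991, 0.2687, 0.2157]
eef_rot: [0.693, 0.721, 0.0, 0.0]
force: [-0.1, 0.4, 0.3]
grip_width: 0.599
```

```bash
python3 - <<'E'
from h import *
o=observe(); print(o['position'],o['grip_width'],o['force'],o['eef_rot'],o['qpos'])
c=calibration('wrist');snap('wrist','w4.png')
snap('top','t4.png');snap('scene','s4.png')
for n in ('small_weight','big_weight'):
    print(n,[(np.round(b['at'],4),round(b['p'],2)) for b in boxes_of('top',n)][:3])
im=cv2.imread('pics/t4.png'); cv2.imwrite('pics/t4c.png',cv2.resize(im[170:370,260:460],None,fx=3,fy=3,interpolation=cv2.INTER_CUBIC))
im=cv2.imread('pics/s4.png'); cv2.imwrite('pics/s4c.png',cv2.resize(im[190:340,240:480],None,fx=3,fy=3,interpolation=cv2.INTER_CUBIC))
E
```

```text
[0.3991 0.2687 0.2157] 0.5993415717866402 [-0.1478  0.428   0.2609] [0.6934 0.7206 0.0003 0.0001] [-0.7341  0.2992  0.1204  1.894  -0.0435  0.9502 -0.5552]
small_weight [(array([0.3945, 0.2816, 0.0401]), 0.65), (array([0.3075, 0.2395, 0.0417]), 0.57)]
big_weight [(array([0.3939, 0.3268, 0.0509]), 0.92)]
```

View pics/t4c.png

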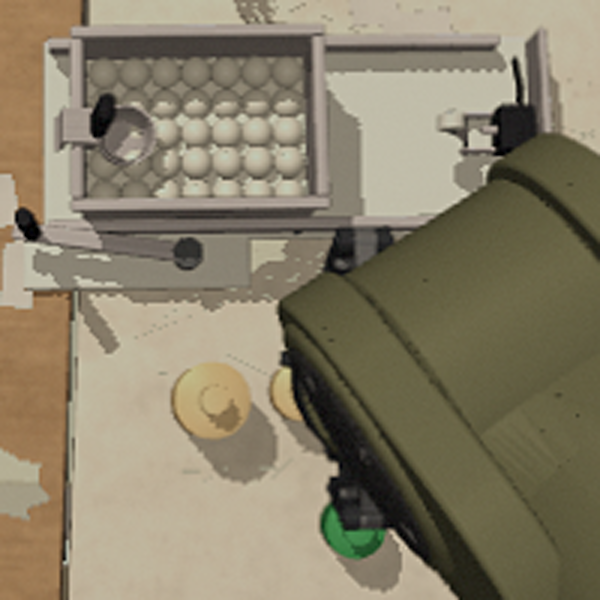

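View pics/s4c.png

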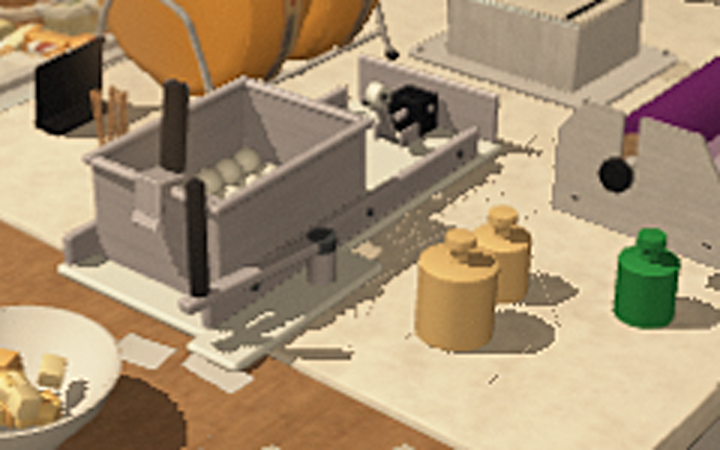

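View pics/w4.png

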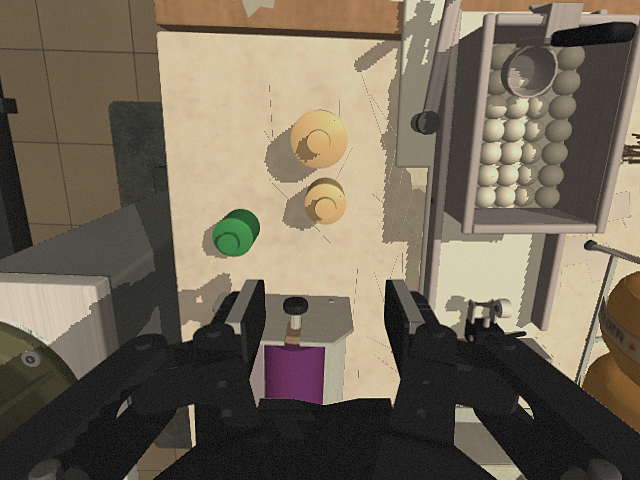

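The brass weight stands upright beside the big one (scene crop (500,255) next to (455,290)); green at (645,280) wasn't touched. The real scoop is the steel one on the front rim: its black handle is at top crop (104,115), and the keeper knob is separate at (25,225). Next I'll hover over the scoop with the jaws along the channel.

```bash
python3 - <<'E'
from h import *
print(row([.556,.398,.215],quat(92.2)))
E
```

```text
[0.2465, 0.3242, -0.0042, -0.0003, -0.0001, -0.4999]
```

apply_moves:
  targets:
    - [0.246,0.324,0,0,0,-0.5,0]
    - [0.246,0.324,0,0,0,-0.5,0]
    - [0.246,0.324,0,0,0,-0.5,0]
    - [0.246,0.324,0,0,0,-0.5,0]
    - [0.246,0.324,0,0,0,-0.5,0]
    - [0.246,0.324,0,0,0,-0.5,0]
    - [0.246,0.324,0,0,0,-0.5,0]
    - [0.246,0.324,0,0,0,-0.5,0]
    - [0.246,0.324,0,0,0,-0.5,0]
    - [0.246,0.324,0,0,0,-0.5,0]
    - [0.246,0.324,0,0,0,-0.5,0]
    - [0.246,0.324,0,0,0,-0.5,0]

```text
clock: 7.63
position: [0.5556, 0.3975, 0.211]
eef_rot: [0.013, 1.0, -0.001, -0.002]
force: [-0.0, -1.7, 0.7]
grip_width: 0.499
```

apply_moves:
  targets:
    - [0,0,0,0,0,0,0]
    - [0,0,0,0,0,0,0]
    - [0,0,0,0,0,0,0]

```text
clock: 7.88
position: [0.556, 0.3977, 0.2124]
eef_rot: [0.018, 1.0, -0.001, -0.001]
force: [0.1, 0.4, 0.1]
grip_width: 0.499
```

```bash
python3 - <<'E'
from h import *
o=observe(); print(o['position'],o['grip_width'],o['force'],o['eef_rot'],o['qpos'])
c=calibration('wrist');snap('wrist','w5.png'); np.savez('w5.npz',**{k:np.array(v) for k,v in c.items()})
for n in ('scoop','scoop_grip','scoop_bowl'):
    print(n,[(np.round(b['at'],4),round(b['p'],2)) for b in boxes_of('wrist',n)][:3])
E
```

```text
[0.556  0.3977 0.2124] 0.49925528848833767 [0.1226 0.3934 0.0689] [ 0.0181  0.9998 -0.0005 -0.0009] [-0.512   0.618  -0.266   1.351   0.1639  1.1961  0.7432]
scoop [(array([0.5551, 0.3961, 0.0889]), 0.7)]
scoop_grip [(array([0.5576, 0.3988, 0.0863]), 0.76)]
scoop_bowl [(array([0.5706, 0.1847, 0.0607]), 0.73), (array([0.5552, 0.3979, 0.0843]), 0.68)]
```

View pics/w5.png

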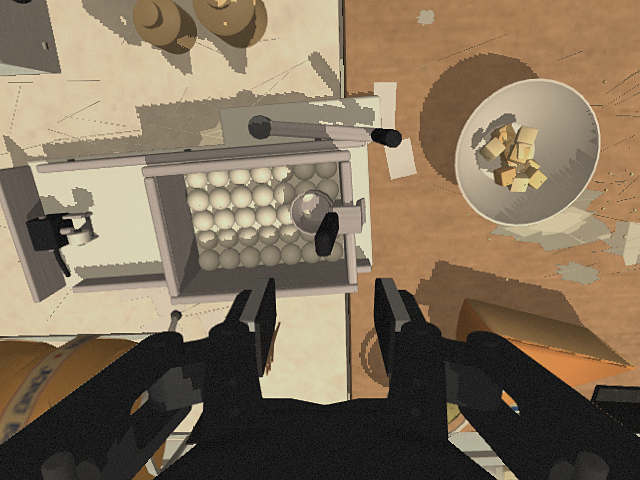

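```bash
python3 - <<'E'
from h import *
im=cv2.imread('pics/w5.png'); cv2.imwrite('pics/w5c.png',cv2.resize(im[130:320,260:400],None,fx=4,fy=3.1579,interpolation=cv2.INTER_CUBIC))
c=dict(np.load('w5.npz')); print(c['eye'])
for z in(.087,.105,.128,.145): print(z,proj(c,[.556,.3977,z]), proj(c,[.556,.405,z]))
E
```

```text
[0.484  0.3987 0.3557]
0.087 [327.3059 219.7252] [336.7488 219.4044]
0.105 [327.4361 226.1515] [337.5043 225.8115]
0.128 [327.6299 235.7152] [338.6285 235.3472]
0.145 [327.7977 244.0025] [339.6024 243.6106]
```

View pics/w5c.png

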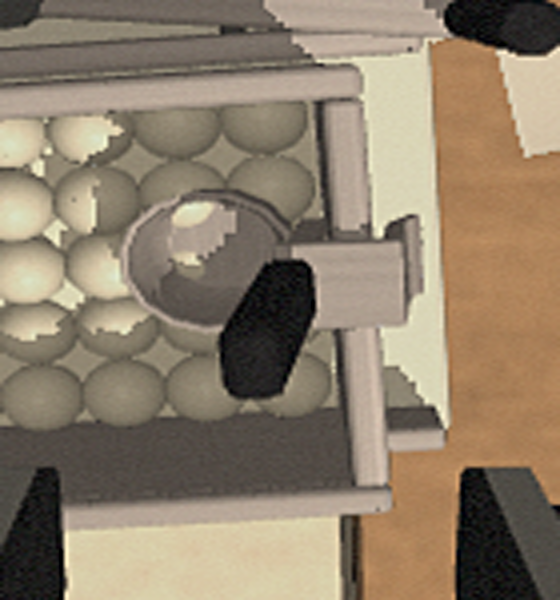

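The view confirms the steel scoop: black handle from (332,217) to (325,246), bridge on the front rim, bowl inside. The handle leans about 6°, and the TCP is already centred on the grip point, so I'll descend.

apply_moves:
  targets:
    - [0,0,0.08,0,0,0,0]
    - [0,0,0.15,0,0,0,0]
    - [0,0,0.19,0,0,0,0]
    - [0,0,0.212,0,0,0,0]
    - [0,0,0.212,0,0,0,0]
    - [0,0,0.212,0,0,0,-0.5]
    - [0,0,0.212,0,0,0,-0.95]
    - [0,0,0.212,0,0,0,-0.95]
    - [0,0,0.212,0,0,0,-0.95]
    - [0,0,0.212,0,0,0,-0.95]
    - [0,0,0.212,0,0,0,-0.95]
    - [0,0,0.212,0,0,0,-0.95]
  newtons: 40

```text
clock: 9.08
position: [0.5573, 0.4008, 0.1106]
eef_rot: [0.016, 1.0, 0.003, 0.002]
force: [0.5, 3.3, 6.9]
grip_width: 0.109
```

```bash
python3 - <<'E'
from h import *
o=observe(); print(o['position'],o['grip_width'],o['force'],o['ft_torque'],o['eef_rot'],o['qpos'])
c=calibration('wrist');snap('wrist','w6.png')
E
```

```text
[0.5573 0.4008 0.1106] 0.10898872477643338 [0.5217 3.312  6.8824] [1.2714 0.0111 0.0022] [0.0157 0.9999 0.0028 0.002 ] [-0.5179  0.7029 -0.2529  1.4811  0.1948  0.9756  0.7177]
```

View pics/w6.png

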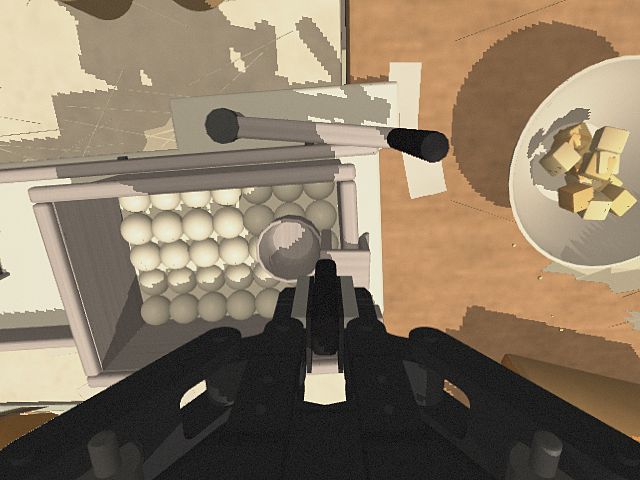

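apply_moves:
  targets:
    - [0,0,-0.02,0,0,0,-0.95]
    - [0,0,-0.05,0,0,0,-0.95]
    - [0,0,-0.09,0,0,0,-0.95]
    - [0,0,-0.13,0,0,0,-0.95]
    - [0,0,-0.17,0,0,0,-0.95]
    - [0,0,-0.18,0,0,0,-0.95]
    - [0,0,-0.18,0,0,0,-0.95]

```text
clock: 9.72
position: [0.5571, 0.3979, 0.2]
eef_rot: [0.016, 1.0, 0.001, 0.001]
force: [-0.3, 0.7, -1.5]
grip_width: 0.111
```

```bash
python3 - <<'E'
from h import *
o=observe(); print(o['position'],o['grip_width'],o['force'],o['ft_torque'],o['eef_rot'],o['qpos'])
c=calibration('wrist');snap('wrist','w7.png');snap('top','t7.png')
ct=calibration('top')
im=cv2.imread('pics/t7.png'); cv2.imwrite('pics/t7c.png',cv2.resize(im[160:290,250:450],None,fx=4,fy=4,interpolation=cv2.INTER_CUBIC))
snap('scene','s7.png')
im=cv2.imread('pics/s7.png'); cv2.imwrite('pics/s7c.png',cv2.resize(im[140:320,240:440],None,fx=3.3,fy=3.3,interpolation=cv2.INTER_CUBIC))
E
```

```text
[0.5571 0.3979 0.2   ] 0.11063467468219944 [-0.3405  0.6915 -1.4564] [ 0.0024 -0.0426 -0.0203] [0.0164 0.9999 0.0007 0.0015] [-0.5115  0.6253 -0.2651  1.3724  0.169   1.1628  0.7426]
```

View pics/w7.png

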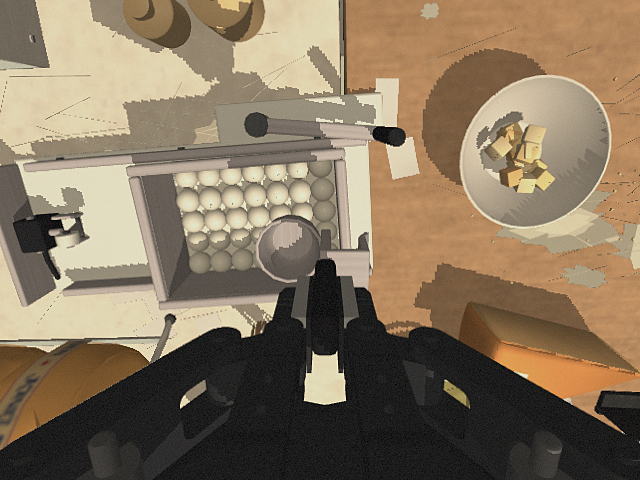

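View pics/t7c.png

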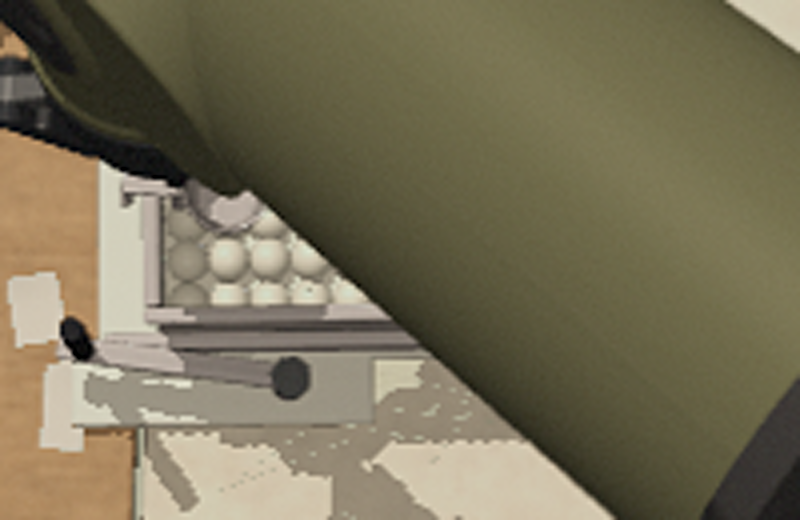

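View pics/s7c.png

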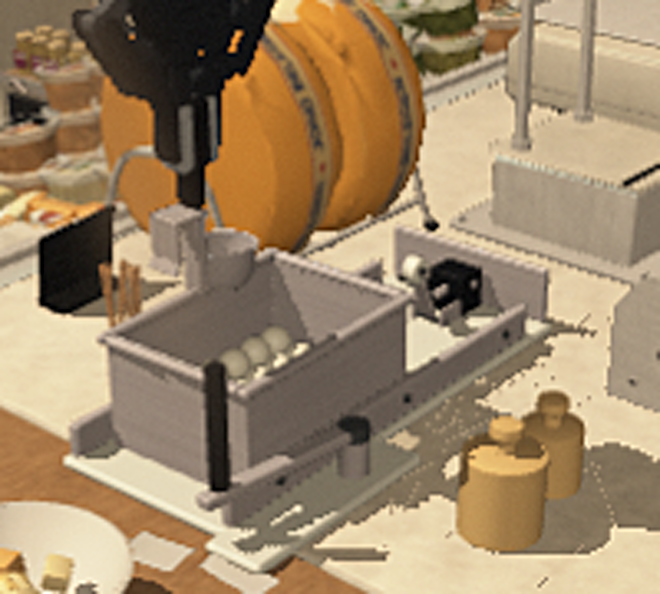

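```bash
python3 - <<'E'
from h import *
im=cv2.imread('pics/w7.png'); cv2.imwrite('pics/w7c.png',cv2.resize(im[200:360,230:400],None,fx=4,fy=3.5,interpolation=cv2.INTER_CUBIC))
c=calibration('wrist');o=observe();p=o['position'];q=R.from_quat(o['eef_rot'])
def sc(x,y,z): return p+q.apply([ -0.0+y, x+.0105, -(z-.0276)]) # tool frame: z down
for n,a in dict(org=(0,0,0),bowlc=(-.0315,0,-.036),bowltop=(-.0315,0,-.028),hooktop=(.0115,0,.004),hookR=(.0115,.011,.004),hookL=(.0115,-.011,.004),hookbot=(.0115,0,-.027),stem=(-.0105,0,.0)).items(): print(n,sc(*a),proj(c,sc(*a)))
E
```

```text
org [0.5561 0.4076 0.1688] [348.7031 269.1597]
bowlc [0.555  0.376  0.1328] [293.1587 245.8987]
bowltop [0.5551 0.376  0.1408] [292.0058 250.4003]
hooktop [0.5565 0.4191 0.1728] [372.1266 272.298 ]
hookR [0.5455 0.4194 0.1728] [372.9901 251.6813]
hookL [0.5675 0.4187 0.1727] [371.2883 292.1956]
hookbot [0.5564 0.419  0.1418] [365.463  251.0471]
stem [0.5558 0.3971 0.1688] [328.205  269.1441]
```

View pics/w7c.png

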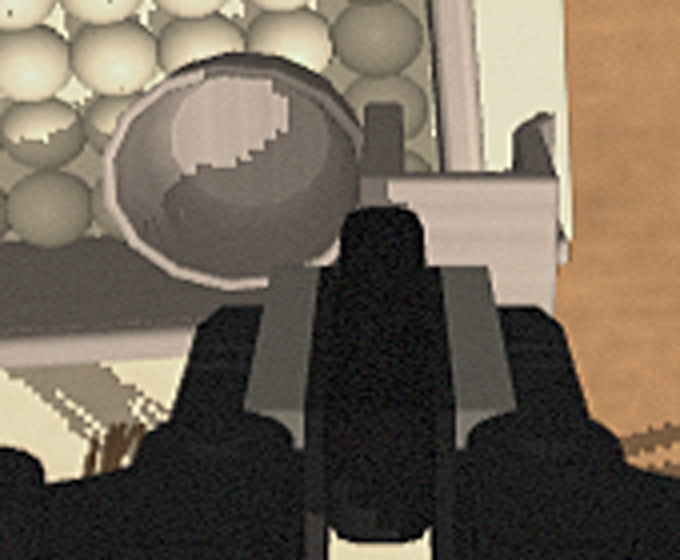

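```bash
python3 - <<'E'
from h import *
print(row([.610,.341,.205],quat(2.4)))
E
```

```text
[-0.1119, -0.1087, -0.0172, -0.0009, 0.0, 0.4764]
```

apply_moves:
  targets:
    - [-0.112,-0.109,-0.015,0,0,0.476,-0.95]
    - [-0.112,-0.109,-0.015,0,0,0.476,-0.95]
    - [-0.112,-0.109,-0.015,0,0,0.476,-0.95]
    - [-0.112,-0.109,-0.015,0,0,0.476,-0.95]
    - [-0.112,-0.109,-0.015,0,0,0.476,-0.95]
    - [-0.112,-0.109,-0.015,0,0,0.476,-0.95]
    - [-0.112,-0.109,-0.015,0,0,0.476,-0.95]
    - [-0.112,-0.109,-0.015,0,0,0.476,-0.95]
    - [-0.112,-0.109,-0.015,0,0,0.476,-0.95]
    - [-0.112,-0.109,-0.015,0,0,0.476,-0.95]
    - [-0.112,-0.109,-0.015,0,0,0.476,-0.95]
    - [-0.112,-0.109,-0.015,0,0,0.476,-0.95]

```text
clock: 10.87
position: [0.6099, 0.3411, 0.2034]
eef_rot: [0.694, 0.72, -0.002, -0.0]
force: [-0.5, 0.0, -1.4]
grip_width: 0.11
```

apply_moves:
  targets:
    - [0,0,0,0,0,0,-0.95]
    - [0,0,0,0,0,0,-0.95]
    - [0,0,0,0,0,0,-0.95]

```text
clock: 11.12
position: [0.6102, 0.3415, 0.2043]
eef_rot: [0.69, 0.724, -0.001, -0.0]
force: [-0.1, 0.0, -0.3]
grip_width: 0.11
```

```bash
python3 - <<'E'
from h import *
o=observe(); print(o['position'],o['grip_width'],o['force'],o['eef_rot'],o['qpos'])
c=calibration('wrist');snap('wrist','w8.png');np.savez('w8.npz',**{k:np.array(v) for k,v in c.items()})
p=o['position'];q=R.from_quat(o['eef_rot'])
def sc(x,y,z): return p+q.apply([ y, x+.0105, -(z-.0276)])
for n,a in dict(org=(0,0,0),bowltop=(-.0315,0,-.028),hooktop=(.0115,0,.004),hookbot=(.0115,0,-.027),stem=(-.0105,0,.0)).items(): print(n,sc(*a),proj(c,sc(*a)))
im=cv2.imread('pics/w8.png'); cv2.imwrite('pics/w8c.png',cv2.resize(im[120:360,200:460],None,fx=3,fy=2.5,interpolation=cv2.INTER_CUBIC))
E
```

```text
[0.6102 0.3415 0.2043] 0.10995800787482705 [-0.1462  0.0497 -0.336 ] [ 0.6903  0.7236 -0.0008 -0.0001] [-0.6128  0.6449  0.1281  1.3169 -0.0826  1.1866 -0.432 ]
org [0.6206 0.342  0.1767] [344.5226 266.2687]
bowltop [0.5891 0.3405 0.1487] [288.1556 247.8637]
hooktop [0.6321 0.3425 0.1807] [367.9185 269.3391]
hookbot [0.6321 0.3425 0.1497] [361.7353 248.4569]
stem [0.6102 0.3415 0.1767] [323.9823 266.2666]
```

View pics/w8.png

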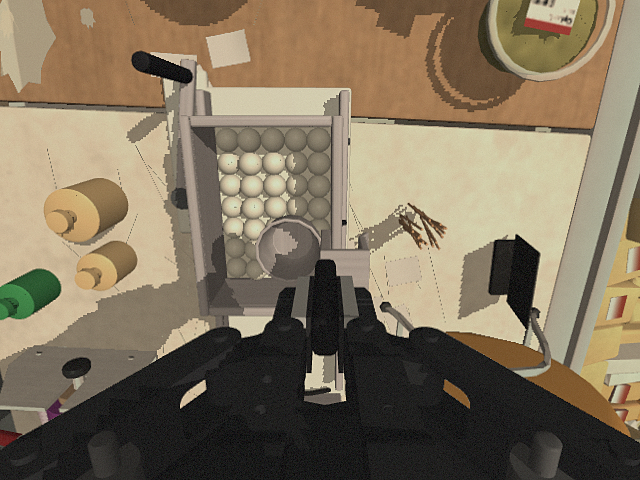

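View pics/w8c.png

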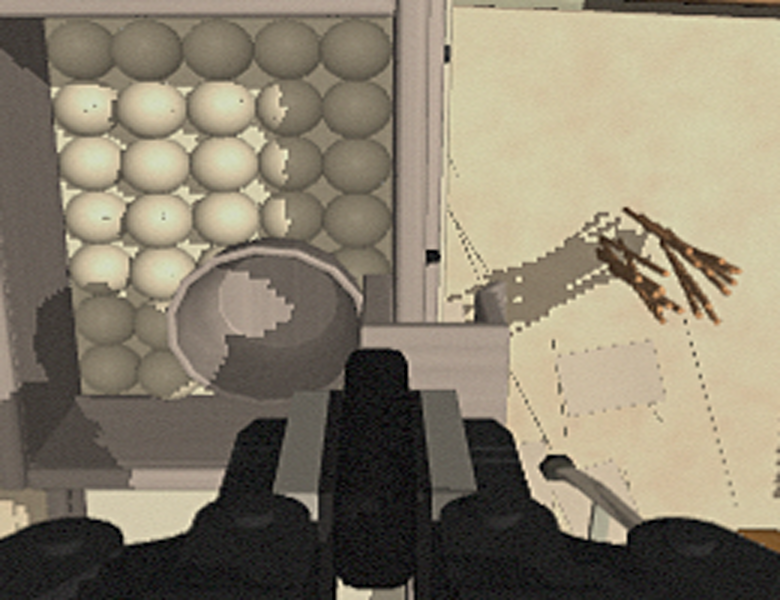

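```bash
python3 - <<'E'
from h import *
c=dict(np.load('w8.npz'))
im=cv2.imread('pics/w8.png'); cv2.imwrite('pics/w8d.png',cv2.resize(im[100:250,290:390],None,fx=6,fy=4,interpolation=cv2.INTER_CUBIC))
for u,v in[(182,116),(341,118),(331.7,200),(341.7,200),(200,315)]: print(u,v,atz(c,u,v,.083))
print('mark',atz(c,344,222,.036))
E
```

```text
182 116 [0.5066 0.4115 0.083 ]
341 118 [0.6185 0.4153 0.083 ]
331.7 200 [0.6151 0.3563 0.083 ]
341.7 200 [0.6225 0.3566 0.083 ]
200 315 [0.5112 0.2541 0.083 ]
mark [0.6286 0.3267 0.036 ]
```

View pics/w8d.png

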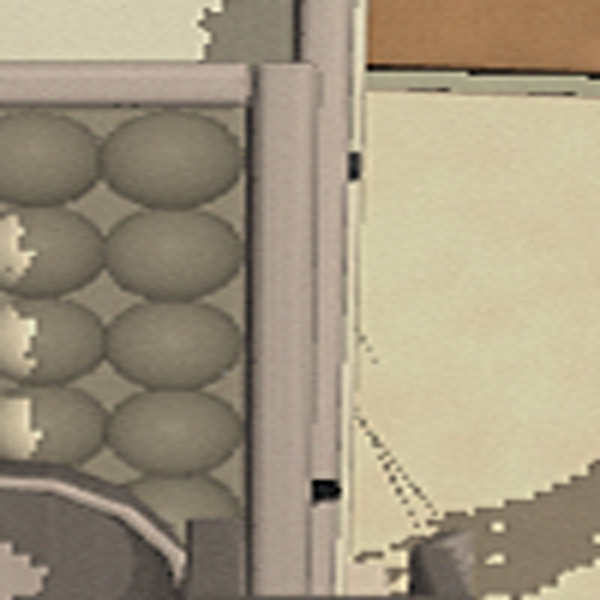

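The rim's centre line is at x≈0.620 (w8d columns 255–318), matching the scoop bridge at 0.6206. The rail mark is at (344,222), giving station x −48.7 mm, which checks. Lowering.

apply_moves:
  targets:
    - [-0.006,-0.001,0.06,0,0,0,-0.95]
    - [-0.006,-0.001,0.1,0,0,0,-0.95]
    - [-0.006,-0.001,0.13,0,0,0,-0.95]
    - [-0.006,-0.001,0.155,0,0,0,-0.95]
    - [-0.006,-0.001,0.17,0,0,0,-0.95]
    - [-0.006,-0.001,0.175,0,0,0,-0.95]
    - [-0.006,-0.001,0.175,0,0,0,-0.95]

```text
clock: 11.75
position: [0.61, 0.3385, 0.1173]
eef_rot: [0.691, 0.722, -0.0, -0.0]
force: [0.5, 0.3, -1.1]
grip_width: 0.108
```

```bash
python3 - <<'E'
from h import *
o=observe(); print(o['position'],o['grip_width'],o['force'],o['ft_torque'],o['eef_rot'])
snap('wrist','w9.png')
im=cv2.imread('pics/w9.png'); cv2.imwrite('pics/w9c.png',cv2.resize(im[120:360,200:460],None,fx=3,fy=2.5,interpolation=cv2.INTER_CUBIC))
E
```

```text
[0.61   0.3385 0.1173] 0.10785349720036279 [ 0.4547  0.2991 -1.066 ] [-0.0429 -0.0685  0.0035] [ 0.6914  0.7225 -0.0004 -0.0002]
```

View pics/w9c.png

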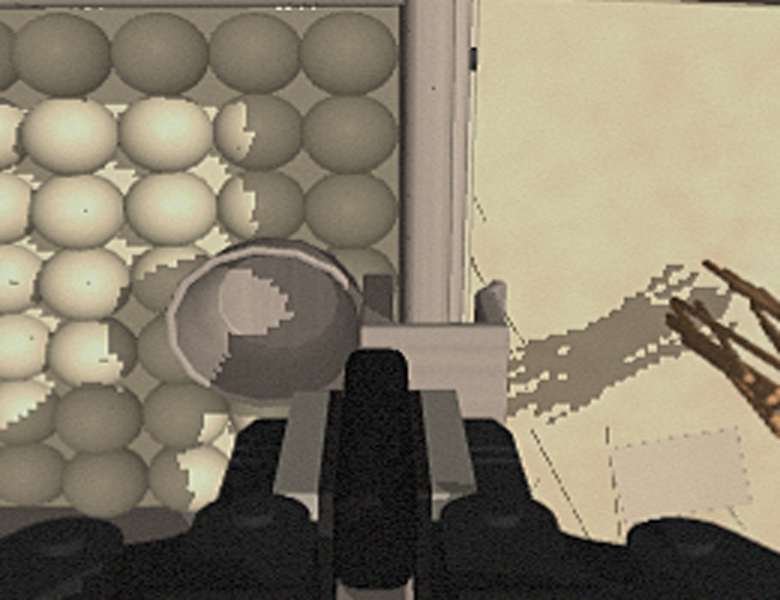

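Rim (crop columns 403–447) lies between stem (≤392) and tongue (≥475). I'll continue down to contact.

apply_moves:
  targets:
    - [0,0,0.006,0,0,0,-0.95]
    - [0,0,0.01,0,0,0,-0.95]
    - [0,0,0.01,0,0,0,-0.95]

```text
clock: 12.05
position: [0.6102, 0.3387, 0.1129]
eef_rot: [0.692, 0.722, 0.0, 0.0]
force: [0.5, -0.4, -0.6]
grip_width: 0.106
```

apply_moves:
  targets:
    - [0,0,0.003,0,0,0,-0.95]
    - [0,0,0.006,0,0,0,-0.95]
    - [0,0,0.006,0,0,0,-0.95]

```text
clock: 12.3
position: [0.6104, 0.3388, 0.1108]
eef_rot: [0.692, 0.722, 0.001, 0.0]
force: [-1.6, 0.2, 4.2]
grip_width: 0.108
```

apply_moves:
  targets:
    - [0,0,0,0,0,0,-0.3]
    - [0,0,0,0,0,0,-0.2]
    - [0,0,0,0,0,0,0]
    - [0,0,0,0,0,0,0]
    - [0,0,0,0,0,0,0]
    - [0,0,-0.04,0,0,0,0]
    - [0,0,-0.1,0,0,0,0]
    - [0,0,-0.16,0,0,0,0]
    - [0,0,-0.22,0,0,0,0]

```text
clock: 13.05
position: [0.6099, 0.3385, 0.2208]
eef_rot: [0.692, 0.722, -0.0, -0.0]
force: [0.4, 0.3, 0.2]
grip_width: 0.498
```

```bash
python3 - <<'E'
from h import *
o=observe(); print(o['position'],o['grip_width'],o['force'],o['ft_torque'],o['eef_rot'])
snap('wrist','w10.png');snap('scene','s10.png')
im=cv2.imread('pics/s10.png'); cv2.imwrite('pics/s10c.png',cv2.resize(im[140:320,240:440],None,fx=3.3,fy=3.3,interpolation=cv2.INTER_CUBIC))
E
```

```text
[0.6099 0.3385 0.2208] 0.49791445318417005 [0.4082 0.2899 0.2203] [ 0.0417 -0.0504 -0.0654] [ 0.6917  0.7222 -0.0004 -0.0001]
```

View pics/w10.png

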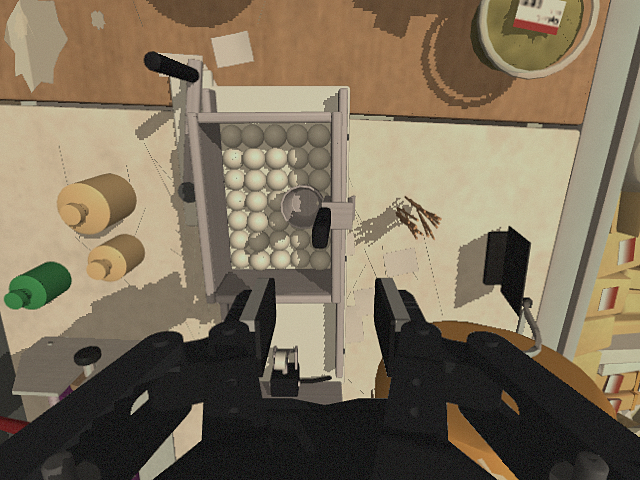

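View pics/s10c.png

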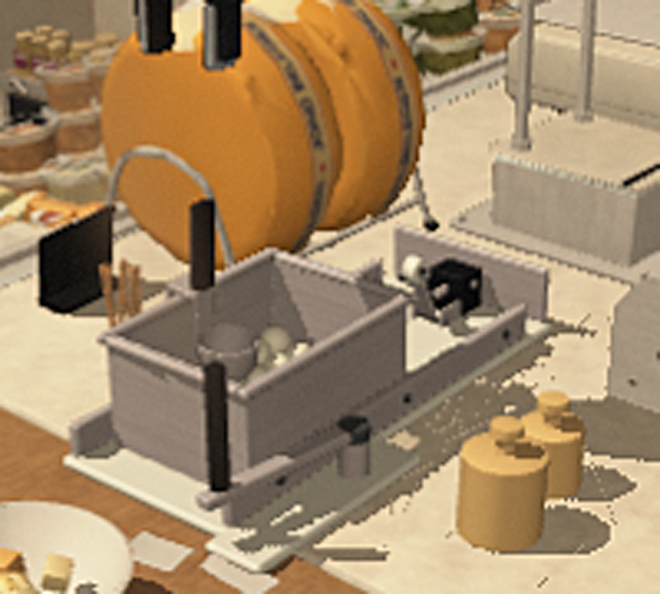

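Scene crop: the scoop hangs on the far rim (handle at (202,245), bowl at (228,345)), near the rim's middle in the wrist view (320,225). Next, shut the fingers in front of the pan, tilted with the tips forward.

```bash
cat >> h.py <<'E'
def qtilt(yaw,a): # tips toward station +x by a deg
    return R.from_rotvec(np.radians(-a)*np.r_[YS,0])*quat(yaw)
E
python3 - <<'E'
from h import *
q=qtilt(2.2,12); print(q.apply([0,0,1]), st(-.195,.005,.12))
p=observe()['position']
print(row(st(-.195,.005,.17),q))
q0=R.from_quat(observe()['eef_rot'])
E
```

```text
[ 0.0079 -0.2078 -0.9781] [0.5644 0.4708 0.12  ]
[0.2656, -0.0861, 0.1121, 0.0029, -0.068, 0.0012]
```

apply_moves:
  targets:
    - [0.266,-0.086,0,0,-0.068,0,-1]
    - [0.266,-0.086,0,0,-0.068,0,-1]
    - [0.266,-0.086,0,0,-0.068,0,-1]
    - [0.266,-0.086,0.06,0,-0.068,0,-1]
    - [0.266,-0.086,0.112,0,-0.068,0,-1]
    - [0.266,-0.086,0.112,0,-0.068,0,-1]
    - [0.266,-0.086,0.112,0,-0.068,0,-1]

```text
clock: 13.73
position: [0.5609, 0.4685, 0.162]
eef_rot: [0.688, 0.718, -0.076, 0.077]
force: [-0.3, -0.9, 0.4]
grip_width: -0.001
```

```bash
python3 - <<'E'
from h import *
o=observe(); print(o['position'],o['grip_width'],o['force'],o['eef_rot'],o['qpos'])
q=qtilt(2.2,12);print(row(st(-.195,.005,.045),q))
c=calibration('wrist');snap('wrist','w11.png');snap('top','t11.png');np.savez('w11.npz',**{k:np.array(v) for k,v in c.items()})
im=cv2.imread('pics/t11.png'); cv2.imwrite('pics/t11c.png',cv2.resize(im[160:290,250:450],None,fx=4,fy=4,interpolation=cv2.INTER_CUBIC))
E
```

```text
[0.5609 0.4685 0.162 ] -0.0011999949573432715 [-0.2898 -0.928   0.4458] [ 0.6875  0.718  -0.076   0.0774] [-0.8867  0.8234  0.1883  1.0978  0.026   1.3734 -0.7115]
[0.0545, 0.0078, 0.2276, -0.0005, 0.0025, 0.0016]
```

View pics/w11.png

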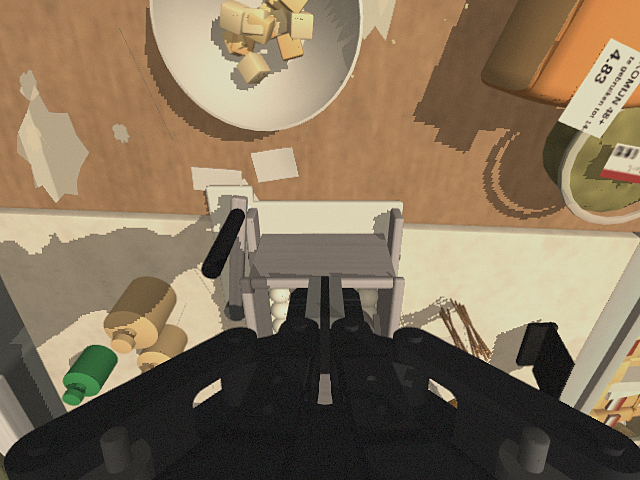

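View pics/t11c.png

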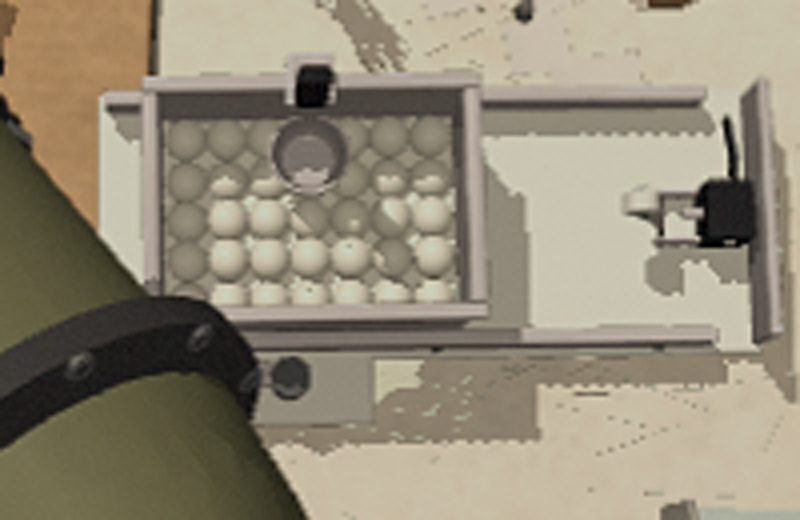

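apply_moves:
  targets:
    - [0.052,0.006,0.08,0,0,0,-1]
    - [0.052,0.006,0.16,0,0,0,-1]
    - [0.052,0.006,0.226,0,0,0,-1]
    - [0.052,0.006,0.226,0,0,0,-1]
    - [0.052,0.006,0.226,0,0,0,-1]

```text
clock: 14.25
position: [0.5653, 0.4696, 0.0486]
eef_rot: [0.688, 0.717, -0.075, 0.077]
force: [-0.8, 0.1, 2.1]
grip_width: -0.003
```

```bash
python3 - <<'E'
from h import *
o=observe(); p=o['position'];print(p,o['force'],o['eef_rot'],'st',(p[:2]-O)@XS,(p[:2]-O)@YS)
q=R.from_quat(o['eef_rot'])
d=np.r_[XS,0]; print('10mm along XS in row units',q.inv().apply(d*.01)/.5, 'tooly', q.inv().apply(np.r_[YS,0]*.01)/.5)
E
```

```text
[0.5653 0.4696 0.0486] [-0.7704  0.0583  2.0945] [ 0.6885  0.7173 -0.0746  0.0773] st -0.1938300148921251 0.0058752810896060765
10mm along XS in row units [-0.0195 -0.0001  0.0043] tooly [-0.0001  0.02    0.    ]
```

apply_moves:
  targets:
    - [-0.03,0,0.0065,0,0,0,-1]
    - [-0.058,0,0.013,0,0,0,-1]
    - [-0.074,0,0.016,0,0,0,-1]
    - [-0.088,0,0.019,0,0,0,-1]
    - [-0.1,0,0.022,0,0,0,-1]
    - [-0.112,0,0.0245,0,0,0,-1]
    - [-0.124,0,0.027,0,0,0,-1]
    - [-0.136,0,0.03,0,0,0,-1]
    - [-0.136,0,0.03,0,0,0,-1]

```text
clock: 15.0
position: [0.5685, 0.4051, 0.0502]
eef_rot: [0.688, 0.719, -0.07, 0.076]
force: [-0.3, 5.1, 3.8]
grip_width: 0.0
```

```bash
python3 - <<'E'
from h import *
o=observe(); p=o['position'];print(p,o['force'],o['eef_rot'],'st',(p[:2]-O)@XS,(p[:2]-O)@YS)
snap('top','t12.png')
im=cv2.imread('pics/t12.png'); cv2.imwrite('pics/t12c.png',cv2.resize(im[160:290,250:450],None,fx=4,fy=4,interpolation=cv2.INTER_CUBIC))
E
```

```text
[0.5685 0.4051 0.0502] [-0.3279  5.0569  3.7527] [ 0.6875  0.7188 -0.0699  0.0761] st -0.12921069862480708 0.006569684919466774
```

View pics/t12c.png

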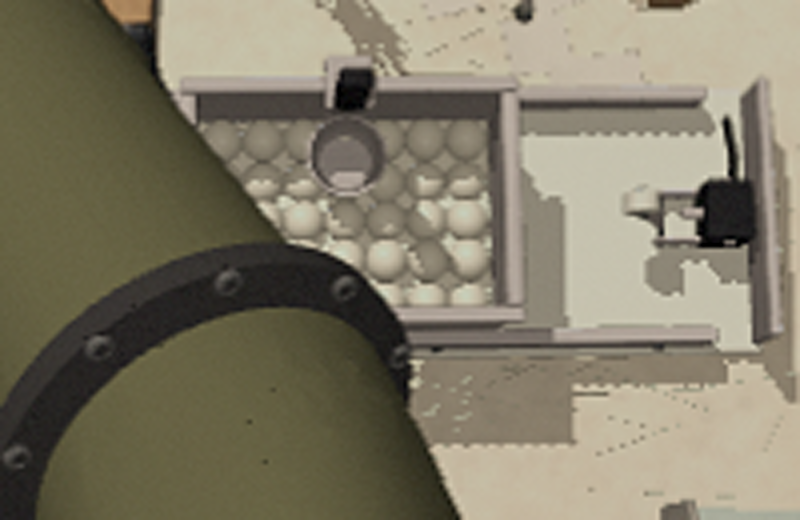

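apply_moves:
  targets:
    - [-0.012,0,0.003,0,0,0,-1]
    - [-0.024,0,0.0055,0,0,0,-1]
    - [-0.036,0,0.008,0,0,0,-1]
    - [-0.048,0,0.011,0,0,0,-1]
    - [-0.06,0,0.0135,0,0,0,-1]
    - [-0.072,0,0.016,0,0,0,-1]
    - [-0.084,0,0.0185,0,0,0,-1]
    - [-0.094,0,0.021,0,0,0,-1]
    - [-0.094,0,0.021,0,0,0,-1]

```text
clock: 15.8
position: [0.5707, 0.3571, 0.0496]
eef_rot: [0.687, 0.719, -0.07, 0.076]
force: [0.5, 5.5, 3.0]
grip_width: 0.0
```

```bash
python3 - <<'E'
from h import *
o=observe(); p=o['position'];print(p,o['force'],o['eef_rot'],'st',(p[:2]-O)@XS,(p[:2]-O)@YS)
snap('top','t13.png')
im=cv2.imread('pics/t13.png'); cv2.imwrite('pics/t13c.png',cv2.resize(im[160:290,250:450],None,fx=4,fy=4,interpolation=cv2.INTER_CUBIC))
c=calibration('wrist');snap('wrist','w13.png');np.savez('w13.npz',**{k:np.array(v) for k,v in c.items()})
E
```

```text
[0.5707 0.3571 0.0496] [0.5232 5.4511 3.0035] [ 0.6874  0.7188 -0.0699  0.0762] st -0.08123255112331665 0.006948377042066118
```

View pics/t13c.png

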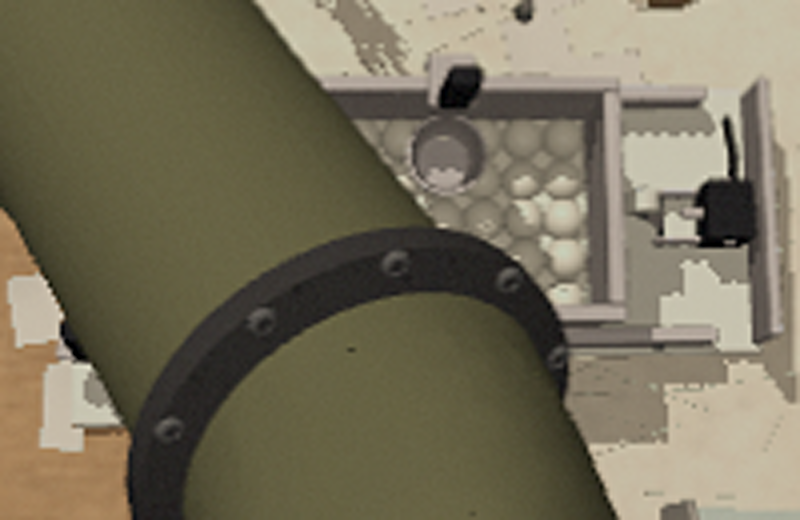

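View pics/w13.png

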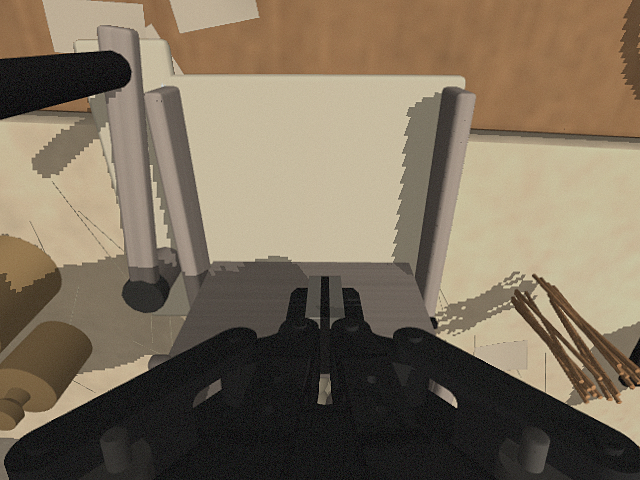

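apply_moves:
  targets:
    - [-0.01,0,0.002,0,0,0,-1]
    - [-0.02,0,0.0045,0,0,0,-1]
    - [-0.03,0,0.0065,0,0,0,-1]
    - [-0.04,0,0.009,0,0,0,-1]
    - [-0.04,0,0.009,0,0,0,-1]
    - [-0.04,0,0.009,0,0,0,-1]

```text
clock: 16.4
position: [0.5715, 0.3373, 0.0492]
eef_rot: [0.687, 0.719, -0.07, 0.076]
force: [0.5, 7.3, 5.5]
grip_width: -0.001
```

```bash
python3 - <<'E'
from h import *
o=observe(); p=o['position'];print(p,o['force'],o['eef_rot'],'st',(p[:2]-O)@XS,(p[:2]-O)@YS)
E
```

```text
[0.5715 0.3373 0.0492] [0.5137 7.3493 5.5001] [ 0.6872  0.719  -0.0699  0.0762] st -0.0613419317502619 0.007060089123495628
```

apply_moves:
  targets:
    - [0.03,0,-0.0065,0,0,0,-1]
    - [0.09,0,-0.04,0,0,0,-1]
    - [0.16,0,-0.14,0,0,0,-1]
    - [0.2,0,-0.22,0,0,0,-1]
    - [0.2,0,-0.22,0,0,0,-1]
    - [0.2,0,-0.22,0,0,0,-1]
    - [0.2,0,-0.22,0,0,0,-1]

```text
clock: 16.98
position: [0.5651, 0.4556, 0.1348]
eef_rot: [0.687, 0.719, -0.072, 0.077]
force: [-0.1, -0.6, -0.7]
grip_width: 0.005
```

```bash
python3 - <<'E'
from h import *
o=observe(); p=o['position'];print(p,o['force'],o['eef_rot'],'st',(p[:2]-O)@XS,(p[:2]-O)@YS)
snap('top','t14.png')
im=cv2.imread('pics/t14.png'); cv2.imwrite('pics/t14c.png',cv2.resize(im[160:260,320:440],None,fx=6,fy=6,interpolation=cv2.INTER_CUBIC))
c=calibration('wrist');snap('wrist','w14.png');np.savez('w14.npz',**{k:np.array(v) for k,v in c.items()})
snap('scene','s14.png');im=cv2.imread('pics/s14.png'); cv2.imwrite('pics/s14c.png',cv2.resize(im[180:320,240:440],None,fx=4,fy=4,interpolation=cv2.INTER_CUBIC))
E
```

```text
[0.5651 0.4556 0.1348] [-0.0746 -0.6334 -0.7483] [ 0.6872  0.7188 -0.0723  0.077 ] st -0.1798400890344285 0.00517419355738459
```

View pics/t14c.png

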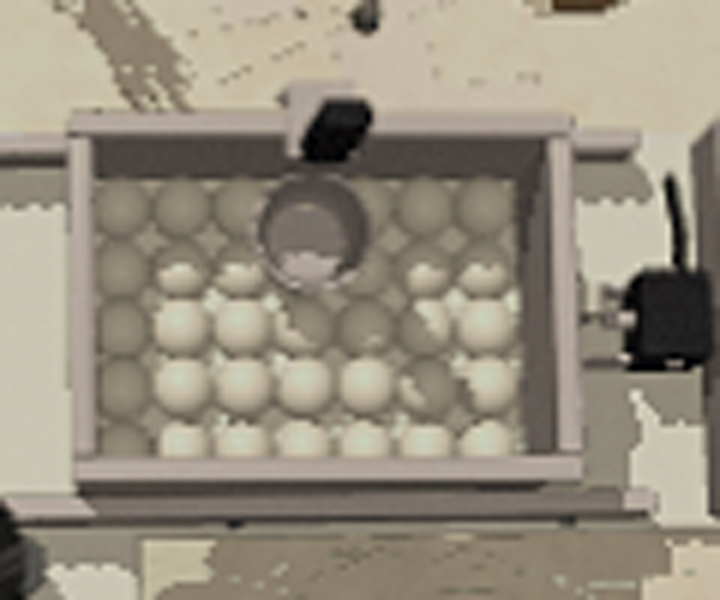

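View pics/w14.png

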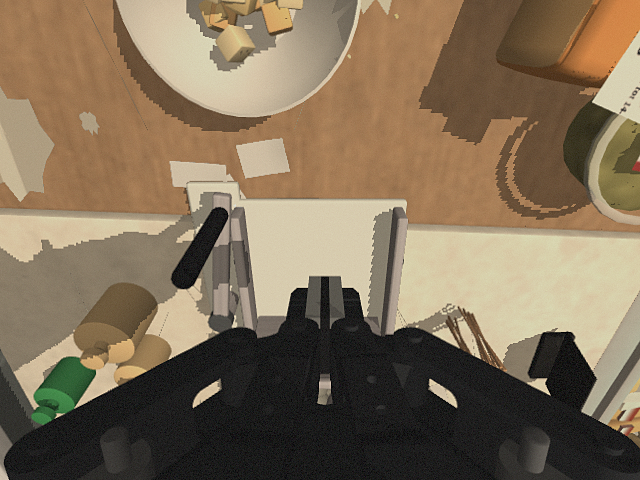

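View pics/s14c.png

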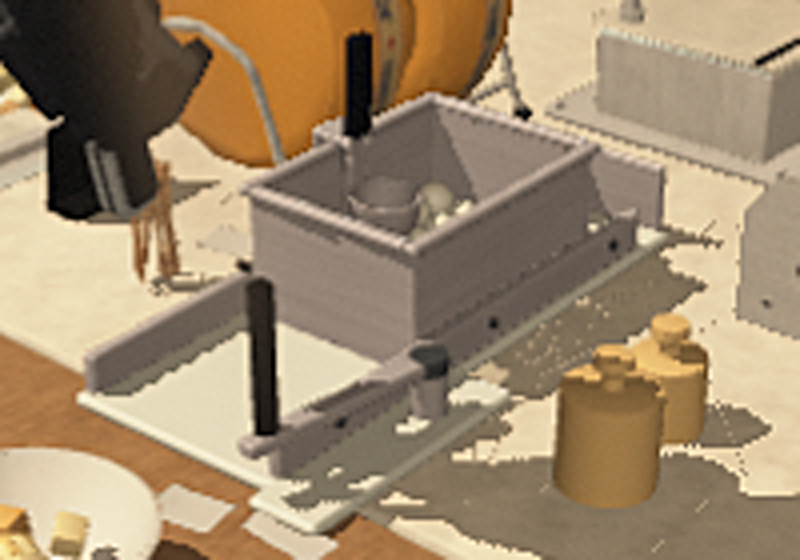

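```bash
python3 - <<'E'
from h import *
c=calibration('top')
ps={}
for n,u,v in [('LF',67,112),('LN',75,482),('RF',574,114),('RN',582,480)]:
    w=atz(c,320+u/6,160+v/6,.083); ps[n]=((w[:2]-O)@XS,(w[:2]-O)@YS); print(n,w,ps[n])
m=st(-.049,.0605,.036); print('mark top px',proj(c,m),(proj(c,m)-[320,160])*6)
cs=calibration('scene'); 
print('mark scene',(proj(cs,m)-[240,180])*4)
for px in (.022,.0305):
  print(px,(proj(cs,st(px-.0795,.0585,.083))-[240,180])*4,(proj(cs,st(px-.0795,-.0585,.083))-[240,180])*4, (proj(c,st(px-.0795,.0585,.083))-[320,160])*6)
E
```

```text
LF [0.6217 0.3328 0.083 ] (np.float64(-0.05500740920431895), np.float64(0.05706022977049737))
LN [0.5058 0.3277 0.083 ] (np.float64(-0.05424600889173492), np.float64(-0.0590249321905048))
RF [0.6266 0.174  0.083 ] (np.float64(0.1039287305225864), np.float64(0.05591466577253989))
RN [0.511  0.1718 0.083 ] (np.float64(0.10174144247747104), np.float64(-0.05968666824620304))
mark top px [333.1689 183.0279] [ 79.0136 138.1672]
mark scene [243.3266 256.502 ]
0.022 [230.9778 181.5763] [410.7946 246.1269] [ 58.9143 107.5416]
0.0305 [242.3508 175.9966] [421.8979 239.7659] [ 86.2201 107.3962]
```

```bash
python3 - <<'E'
from h import *
q=quat(2.2)
print(row(st(.022,.01,.24),q))
E
```

```text
[-0.4336, 0.0082, -0.1252, -0.0004, 0.0687, 0.0011]
```

apply_moves:
  targets:
    - [0,0,-0.08,0,0,0,-1]
    - [0,0,-0.16,0,0,0,-1]
    - [-0.08,0.004,-0.2,0,0.03,0,-1]
    - [-0.434,0.008,-0.125,0,0.069,0,-1]
    - [-0.434,0.008,-0.125,0,0.069,0,-1]
    - [-0.434,0.008,-0.125,0,0.069,0,-1]
    - [-0.434,0.008,-0.125,0,0.069,0,-1]
    - [-0.434,0.008,-0.125,0,0.069,0,-1]
    - [-0.434,0.008,-0.125,0,0.069,0,-1]
    - [-0.434,0.008,-0.125,0,0.069,0,-1]
    - [-0.434,0.008,-0.125,0,0.069,0,-1]

```text
clock: 18.05
position: [0.5772, 0.2565, 0.2399]
eef_rot: [0.691, 0.722, 0.001, -0.002]
force: [-1.0, 0.5, -0.2]
grip_width: 0.003
```

```bash
python3 - <<'E'
from h import *
o=observe(); p=o['position'];print(p,o['force'],o['eef_rot'],'st',(p[:2]-O)@XS,(p[:2]-O)@YS)
c=calibration('wrist');snap('wrist','w15.png');np.savez('w15.npz',**{k:np.array(v) for k,v in c.items()}); e=c['eye'];print('eye st',(e[:2]-O)@XS)
im=cv2.imread('pics/w15.png'); cv2.imwrite('pics/w15c.png',cv2.resize(im[120:280,220:420],None,fx=4,fy=3.7,interpolation=cv2.INTER_CUBIC))
E
```

```text
[0.5772 0.2565 0.2399] [-1.0467  0.4955 -0.2482] [ 0.6915  0.7224  0.0009 -0.0018] st 0.019559187579668843 0.00969974903640519
eye st -0.05066162055639277
```

View pics/w15.png

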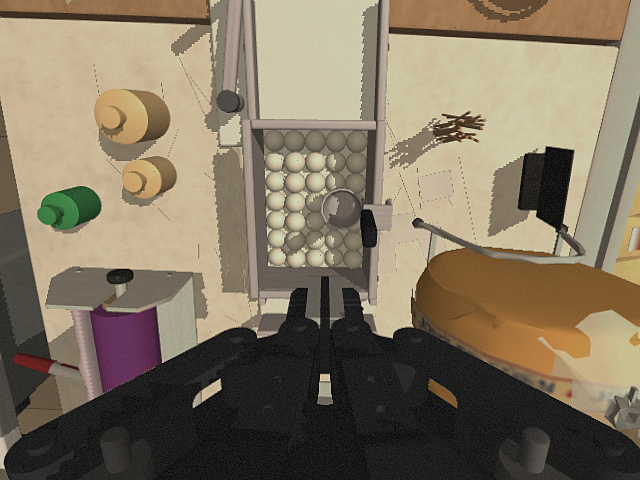

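View pics/w15c.png

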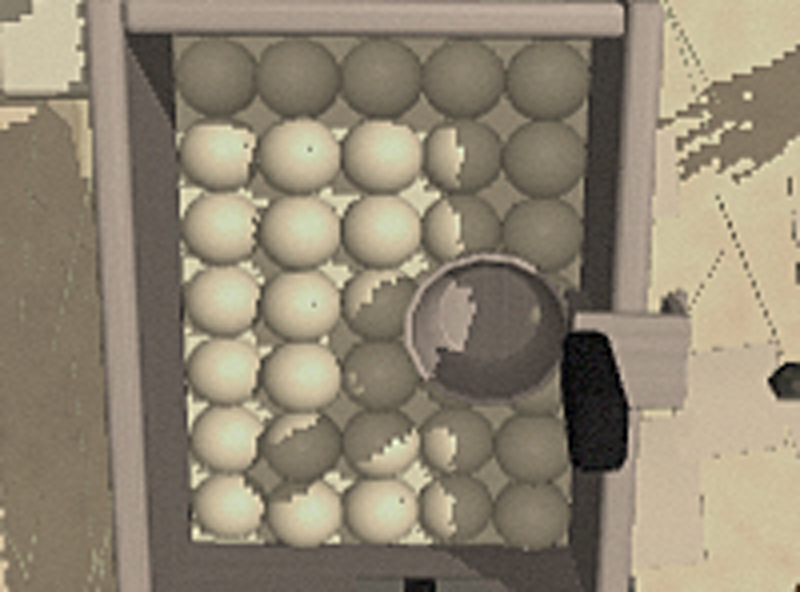

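apply_moves:
  targets:
    - [0,0,-0.06,0,0,0,-1]
    - [0,0.08,-0.06,0,0,0,-1]
    - [0,0.15,-0.06,0,0,0,-1]
    - [0,0.15,-0.06,0,0,0,-1]
    - [0,0.15,-0.06,0,0,0,-1]
    - [0,0.15,-0.06,0,0,0,-1]

```text
clock: 18.6
position: [0.6518, 0.2604, 0.2692]
eef_rot: [0.691, 0.723, 0.0, -0.002]
force: [0.1, 0.3, 0.3]
grip_width: -0.0
```

```bash
python3 - <<'E'
from h import *
o=observe(); p=o['position'];print(p,o['force'],o['eef_rot'],'st',(p[:2]-O)@XS,(p[:2]-O)@YS)
c=calibration('wrist');snap('wrist','w16.png');np.savez('w16.npz',**{k:np.array(v) for k,v in c.items()}); e=c['eye'];print('eye st',(e[:2]-O)@XS)
print(proj(c,st(-.049,.0605,.036)),proj(c,st(-.049,.0585,.083)),proj(c,st(-.056,.0585,.083)))
im=cv2.imread('pics/w16.png'); cv2.imwrite('pics/w16c.png',cv2.resize(im[90:190,180:340],None,fx=5,fy=5,interpolation=cv2.INTER_CUBIC))
E
```

```text
[0.6518 0.2604 0.2692] [0.1076 0.3339 0.3283] [ 0.6909  0.7229  0.0003 -0.0019] st 0.018508849019846268 0.08439745235875434
eye st -0.05175567193382171
[301.3827 125.8518] [295.7513 126.2147] [295.6387 117.9322]
```

View pics/w16c.png

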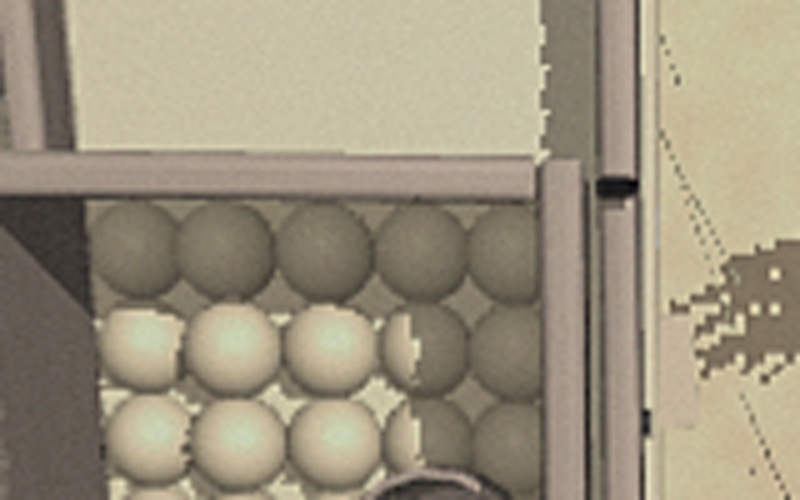

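Mark at (301.5,127) and front rim corner at (296,121.6) show about 5–6 mm still to go; the top view says about 6 mm. I'll go back in front and push the remainder.

```bash
python3 - <<'E'
from h import *
q=qtilt(2.2,12)
print(row(st(-.12,.006,.16),q))
E
```

```text
[0.2777, -0.1539, 0.2209, -0.0002, -0.0677, 0.0022]
```

apply_moves:
  targets:
    - [0.08,-0.04,0,0,-0.02,0,-1]
    - [0.16,-0.09,0,0,-0.04,0,-1]
    - [0.24,-0.13,0,0,-0.06,0,-1]
    - [0.278,-0.154,0.06,0,-0.068,0.002,-1]
    - [0.278,-0.154,0.14,0,-0.068,0.002,-1]
    - [0.278,-0.154,0.221,0,-0.068,0.002,-1]
    - [0.278,-0.154,0.221,0,-0.068,0.002,-1]
    - [0.278,-0.154,0.221,0,-0.068,0.002,-1]

```text
clock: 19.32
position: [0.5679, 0.3943, 0.1596]
eef_rot: [0.689, 0.716, -0.075, 0.076]
force: [0.3, -0.4, 1.2]
grip_width: 0.003
```

```bash
python3 - <<'E'
from h import *
o=observe(); p=o['position'];print(p,o['force'],o['eef_rot'],'st',(p[:2]-O)@XS,(p[:2]-O)@YS)
q=qtilt(2.2,12)
print(row(st(-.09,.006,.048),q))
E
```

```text
[0.5679 0.3943 0.1596] [ 0.2988 -0.3772  1.1718] [ 0.6895  0.7164 -0.0749  0.0756] st -0.11847217611875445 0.005595858240638473
[-0.0084, 0.0015, 0.2302, -0.0009, 0.0012, 0.0001]
```

apply_moves:
  targets:
    - [-0.003,0,0.08,0,0,0,-1]
    - [-0.006,0,0.16,0,0,0,-1]
    - [-0.008,0,0.228,0,0,0,-1]
    - [-0.008,0,0.228,0,0,0,-1]
    - [-0.008,0,0.228,0,0,0,-1]

```text
clock: 19.73
position: [0.572, 0.3664, 0.0521]
eef_rot: [0.691, 0.715, -0.072, 0.076]
force: [1.9, 0.1, 1.3]
grip_width: -0.0
```

```bash
python3 - <<'E'
from h import *
o=observe(); p=o['position'];print(p,o['force'],o['eef_rot'],'st',(p[:2]-O)@XS,(p[:2]-O)@YS)
E
```

```text
[0.572  0.3664 0.0521] [1.866  0.1335 1.2597] [ 0.6908  0.7154 -0.0723  0.0761] st -0.09046491213775204 0.00866688135266064
```

apply_moves:
  targets:
    - [-0.02,-0.003,0.007,0,0,0,-1]
    - [-0.04,-0.003,0.013,0,0,0,-1]
    - [-0.052,-0.003,0.017,0,0,0,-1]
    - [-0.058,-0.003,0.019,0,0,0,-1]
    - [-0.063,-0.003,0.02,0,0,0,-1]
    - [-0.067,-0.003,0.021,0,0,0,-1]
    - [-0.067,-0.003,0.021,0,0,0,-1]
    - [-0.067,-0.003,0.021,0,0,0,-1]

```text
clock: 20.4
position: [0.572, 0.3367, 0.049]
eef_rot: [0.69, 0.717, -0.068, 0.075]
force: [0.0, 8.4, 6.5]
grip_width: -0.001
```

```bash
python3 - <<'E'
from h import *
o=observe(); p=o['position'];print(p,o['force'],o['eef_rot'],'st',(p[:2]-O)@XS,(p[:2]-O)@YS)
E
```

```text
[0.572  0.3367 0.049 ] [0.0322 8.4105 6.5412] [ 0.6896  0.7171 -0.068   0.0749] st -0.06076260840145204 0.0074779461881445825
```

apply_moves:
  targets:
    - [-0.004,0,0.001,0,0,0,-1]
    - [-0.008,0,0.002,0,0,0,-1]
    - [-0.011,0,0.0025,0,0,0,-1]
    - [-0.011,0,0.0025,0,0,0,-1]
    - [-0.011,0,0.0025,0,0,0,-1]

```text
clock: 20.82
position: [0.5721, 0.3316, 0.049]
eef_rot: [0.689, 0.717, -0.068, 0.075]
force: [1.0, 8.9, 6.4]
grip_width: -0.004
```

```bash
python3 - <<'E'
from h import *
o=observe(); p=o['position'];print(p,o['force'],o['eef_rot'],'st',(p[:2]-O)@XS,(p[:2]-O)@YS)
E
```

```text
[0.5721 0.3316 0.049 ] [1.0056 8.8666 6.3828] [ 0.6895  0.7173 -0.0677  0.0747] st -0.05569151874046279 0.007444015494915431
```

apply_moves:
  targets:
    - [0.02,0,-0.0045,0,0,0,-1]
    - [0.06,0,-0.02,0,0,0,-1]
    - [0.1,0,-0.1,0,0,0,-1]
    - [0.1,0,-0.18,0,0,0,-1]
    - [0.1,0,-0.26,0,0,0,-1]
    - [0.1,0,-0.34,0,0,0,-1]
    - [0.1,0,-0.42,0,0,0,-1]
    - [0.1,0,-0.42,0,0,0,-1]

```text
clock: 21.48
position: [0.5691, 0.4221, 0.2509]
eef_rot: [0.69, 0.716, -0.066, 0.077]
force: [0.3, -0.6, 1.4]
grip_width: -0.001
```

```bash
python3 - <<'E'
from h import *
o=observe(); p=o['position'];print(p,o['force'],o['eef_rot'],'st',(p[:2]-O)@XS,(p[:2]-O)@YS)
print(row(st(.018,.085,.268),quat(2.2)))
print(row(st(.17,.03,.27),quat(2.2),st(.018,.085,.268),quat(2.2)))
snap('top','t17.png')
im=cv2.imread('pics/t17.png'); cv2.imwrite('pics/t17c.png',cv2.resize(im[160:260,320:440],None,fx=6,fy=6,interpolation=cv2.INTER_CUBIC))
E
```

```text
[0.5691 0.4221 0.2509] [ 0.3385 -0.5795  1.4275] [ 0.6902  0.7165 -0.0662  0.0765] st -0.1462574235235818 0.007845091238284866
[-0.3284, 0.1545, 0.0341, 0.0034, 0.0644, -0.0003]
[-0.304, -0.1101, -0.004, 0.0, 0.0, 0.0]
```

View pics/t17c.png

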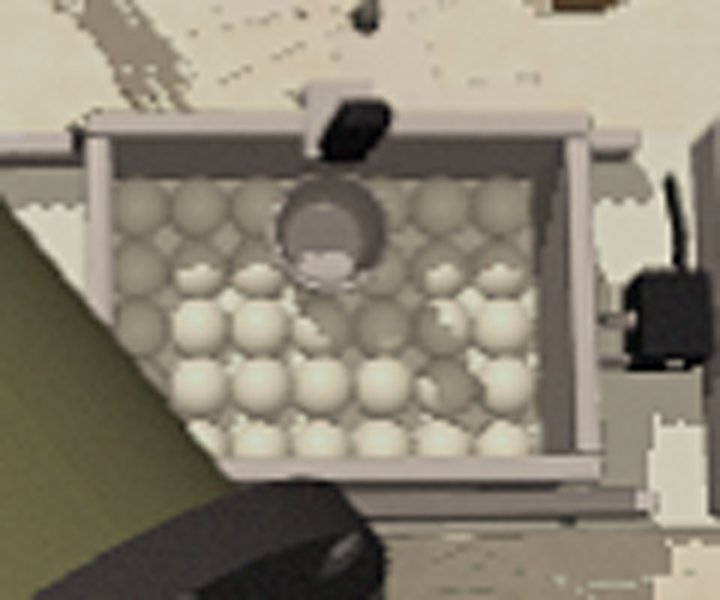

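```bash
python3 - <<'E'
from h import *
print(row(st(.165,.0,.27),quat(2.2)))
E
```

```text
[-0.6162, -0.0141, 0.0812, 0.0024, 0.0653, -0.0004]
```

apply_moves:
  targets:
    - [-0.06,-0.002,0,0,0.02,0,-1]
    - [-0.616,-0.014,0.081,0,0.065,0,-1]
    - [-0.616,-0.014,0.081,0,0.065,0,-1]
    - [-0.616,-0.014,0.081,0,0.065,0,-1]
    - [-0.616,-0.014,0.081,0,0.065,0,-1]
    - [-0.616,-0.014,0.081,0,0.065,0,-1]
    - [-0.616,-0.014,0.081,0,0.065,0,-1]
    - [-0.616,-0.014,0.081,0,0.065,0,-1]
    - [-0.616,-0.014,0.081,0,0.065,0,-1]
    - [-0.616,-0.014,0.081,0,0.065,0,-1]
    - [-0.616,-0.014,0.081,0,0.065,0,-1]

```text
clock: 22.45
position: [0.5712, 0.1096, 0.2657]
eef_rot: [0.694, 0.72, -0.002, 0.002]
force: [-0.3, 0.8, -0.7]
grip_width: 0.003
```

```bash
python3 - <<'E'
from h import *
o=observe(); p=o['position'];print(p,o['force'],'st',(p[:2]-O)@XS,(p[:2]-O)@YS)
c=calibration('wrist');snap('wrist','w18.png');np.savez('w18.npz',**{k:np.array(v) for k,v in c.items()}); e=c['eye'];print('eye st',(e[:2]-O)@XS)
im=cv2.imread('pics/w18.png'); cv2.imwrite('pics/w18c.png',cv2.resize(im[80:230,250:400],None,fx=4,fy=4,interpolation=cv2.INTER_CUBIC))
for n,a in dict(roller_target=st(.1155,0,.057),rollerfree=st(.099,0,.054),hinge=st(.115,0,.012),rim=st(.030+.0795,0,.083)).items(): print(n,(proj(c,a)-[250,80])*4)
print([ (b['at'],(np.array(b['at'])[:2]-O)@XS,b['p']) for b in boxes_of('wrist','roller')])
E
```

```text
[0.5712 0.1096 0.2657] [-0.3448  0.8468 -0.6665] st 0.1661270560801411 -0.0018958202849079003
eye st 0.0945263664410906
roller_target [304.5012 250.5257]
rollerfree [304.4767 178.3643]
hinge [303.7451 238.3395]
rim [305.0477 229.7672]
[([0.5689, 0.1616, 0.0646], np.float64(0.11409993), 0.43)]
```

View pics/w18c.png

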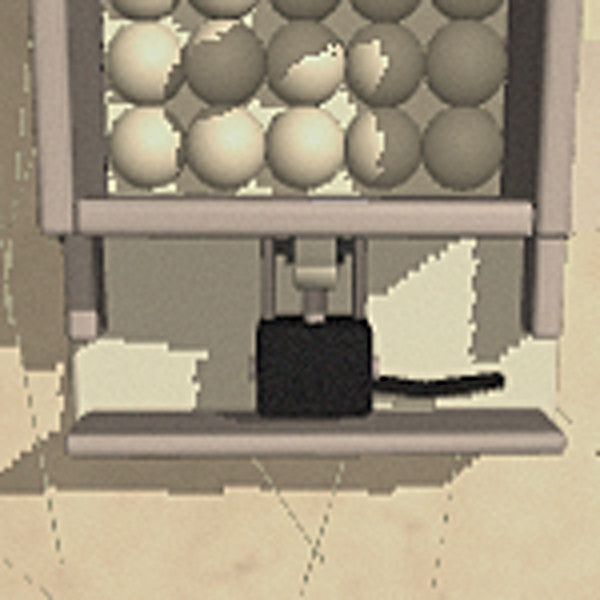

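The lever view shows the roller's rear edge at crop row ≈288 against 290 expected for 0.38 rad, with the pan against it, so the lever is at about 0.37. Now the keeper.

```bash
python3 - <<'E'
from h import *
print(row(st(-.172,-.105,.2),quat(2.2)))
E
```

```text
[0.6747, -0.2055, 0.1274, -0.0002, 0.0018, 0.0002]
```

apply_moves:
  targets:
    - [0.675,-0.206,0.127,0,0,0,-1]
    - [0.675,-0.206,0.127,0,0,0,-1]
    - [0.675,-0.206,0.127,0,0,0,-1]
    - [0.675,-0.206,0.127,0,0,0,-1]
    - [0.675,-0.206,0.127,0,0,0,-1]
    - [0.675,-0.206,0.127,0,0,0,-1]
    - [0.675,-0.206,0.127,0,0,0,-1]
    - [0.675,-0.206,0.127,0,0,0,-1]
    - [0.675,-0.206,0.127,0,0,0,-1]
    - [0.675,-0.206,0.127,0,0,0,-1]
    - [0.675,-0.206,0.127,0,0,0,-1]

```text
clock: 23.47
position: [0.4536, 0.4453, 0.1991]
eef_rot: [0.692, 0.722, -0.003, 0.002]
force: [-0.3, -1.4, -0.2]
grip_width: -0.003
```

```bash
python3 - <<'E'
from h import *
o=observe(); p=o['position'];print(p,o['force'],'st',(p[:2]-O)@XS,(p[:2]-O)@YS)
c=calibration('wrist');snap('wrist','w19.png');np.savez('w19.npz',**{k:np.array(v) for k,v in c.items()}); snap('top','t19.png')
print('knob pred',proj(c,st(-.170,-.063,.115)), proj(c,st(-.170,-.063,.045)))
for cam in('wrist','top'): print([ (b['at'],(np.array(b['at'])[:2]-O)@XS,(np.array(b['at'])[:2]-O)@YS,b['p']) for b in boxes_of(cam,'keeper_knob')][:2])
print(row(st(-.170,-.1,.062),quat(2.2)))
E
```

```text
[0.4536 0.4453 0.1991] [-0.3102 -1.3708 -0.1501] st -0.1737877097712569 -0.10670000454392864
knob pred [389.948  238.4476] [375.694  212.3263]
[([0.4903, 0.4299, 0.0379], np.float64(-0.15699906), np.float64(-0.07058684999999995), 0.87)]
[]
[0.0028, 0.0063, 0.2773, 0.0004, 0.0022, -0.001]
```

View pics/w19.png

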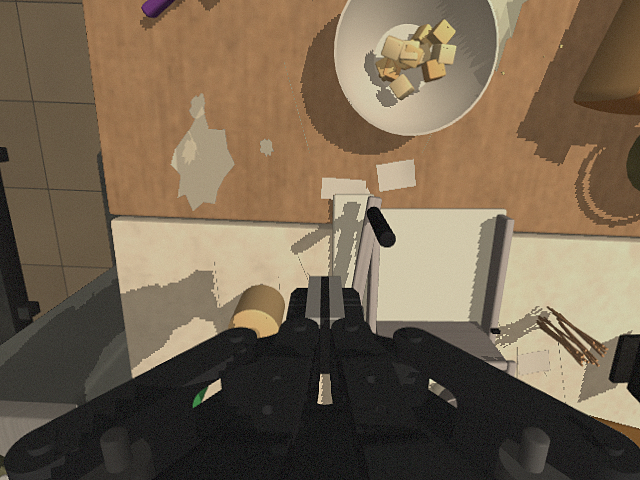

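The knob top is at (389,238), as predicted. I'll descend beside it.

apply_moves:
  targets:
    - [0.003,0.006,0.08,0,0,0,-1]
    - [0.003,0.006,0.16,0,0,0,-1]
    - [0.003,0.006,0.24,0,0,0,-1]
    - [0.003,0.006,0.274,0,0,0,-1]
    - [0.003,0.006,0.274,0,0,0,-1]

```text
clock: 24.08
position: [0.4579, 0.4402, 0.0592]
eef_rot: [0.694, 0.719, -0.006, 0.002]
force: [-0.6, -0.2, 0.4]
grip_width: -0.002
```

```bash
python3 - <<'E'
from h import *
o=observe(); p=o['position'];print(p,o['force'],'st',(p[:2]-O)@XS,(p[:2]-O)@YS)
q=R.from_quat(o['eef_rot'])
x0,y0=(p[:2]-O)@XS,(p[:2]-O)@YS
for th in np.arange(-.13,1.42,.07):
    s=st(-.072-.1*np.cos(th),-.08+.1*np.sin(th),p[2]); print(round(th,2),np.round(q.inv().apply(s-p)/.5,3))
E
```

```text
[0.4579 0.4402 0.0592] [-0.6301 -0.2089  0.4462] st -0.16850874669835356 -0.10252466245041451
-0.13 [ 0.005  0.019 -0.   ]
-0.06 [ 0.007  0.033 -0.   ]
0.01 [ 0.007  0.047 -0.   ]
0.08 [ 0.007  0.061 -0.   ]
0.15 [ 0.005  0.075 -0.   ]
0.22 [ 0.002  0.089 -0.   ]
0.29 [-0.001  0.102 -0.   ]
0.36 [-0.006  0.116 -0.   ]
0.43 [-0.011  0.128 -0.   ]
0.5 [-0.017  0.141 -0.   ]
0.57 [-0.024  0.153 -0.   ]
0.64 [-0.032  0.165 -0.   ]
0.71 [-0.041  0.176 -0.   ]
0.78 [-0.05   0.186 -0.   ]
0.85 [-0.06   0.195 -0.   ]
0.92 [-0.071  0.204 -0.   ]
0.99 [-0.083  0.212 -0.   ]
1.06 [-0.095  0.22   0.   ]
1.13 [-0.107  0.226  0.   ]
1.2 [-0.12   0.232  0.   ]
1.27 [-0.133  0.236  0.   ]
1.34 [-0.147  0.24   0.001]
1.41 [-0.16   0.243  0.001]
```

apply_moves:
  targets:
    - [0.005,0.019,0,0,0,0,-1]
    - [0.007,0.033,0,0,0,0,-1]
    - [0.007,0.047,0,0,0,0,-1]
    - [0.007,0.061,0,0,0,0,-1]
    - [0.005,0.075,0,0,0,0,-1]
    - [0.002,0.089,0,0,0,0,-1]
    - [-0.001,0.102,0,0,0,0,-1]
    - [-0.006,0.116,0,0,0,0,-1]
    - [-0.011,0.128,0,0,0,0,-1]
    - [-0.017,0.141,0,0,0,0,-1]
    - [-0.024,0.153,0,0,0,0,-1]
    - [-0.024,0.153,0,0,0,0,-1]

```text
clock: 25.08
position: [0.5383, 0.4322, 0.0635]
eef_rot: [0.695, 0.719, -0.002, 0.003]
force: [0.2, -0.4, -0.3]
grip_width: -0.0
```

```bash
python3 - <<'E'
from h import *
o=observe(); p=o['position'];print(p,o['force'],'st',(p[:2]-O)@XS,(p[:2]-O)@YS)
snap('wrist','w20.png')
q=R.from_quat(o['eef_rot'])
for th in np.arange(.64,1.45,.07):
    s=st(-.072-.1*np.cos(th),-.08+.1*np.sin(th),p[2]); print(round(th,2),np.round(q.inv().apply(s-p)/.5,3))
E
```

```text
[0.5383 0.4322 0.0635] [ 0.1614 -0.3784 -0.2717] st -0.1574760041381678 -0.0225733197094843
0.64 [-0.011  0.005  0.   ]
0.71 [-0.019  0.016  0.   ]
0.78 [-0.029  0.026  0.   ]
0.85 [-0.039  0.036  0.   ]
0.92 [-0.05   0.044  0.   ]
0.99 [-0.061  0.053  0.001]
1.06 [-0.073  0.06   0.001]
1.13 [-0.085  0.066  0.001]
1.2 [-0.098  0.072  0.001]
1.27 [-0.111  0.077  0.001]
1.34 [-0.125  0.08   0.001]
1.41 [-0.139  0.083  0.001]
```

View pics/w20.png

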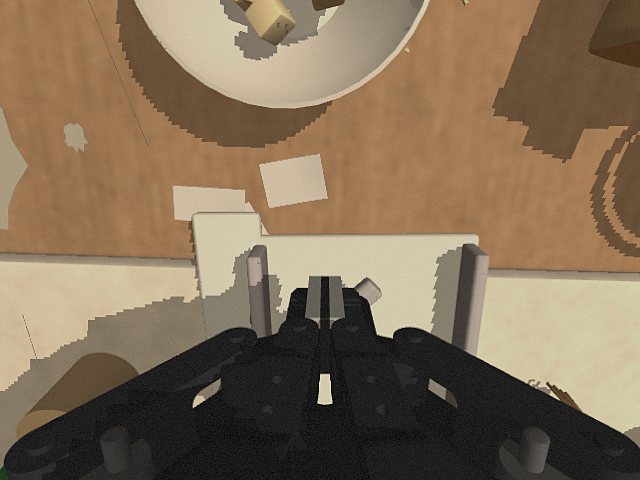

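The bar's end at (370,288) is ahead of the fingers, so it is swinging along. Continuing the arc.

apply_moves:
  targets:
    - [-0.011,0.005,0,0,0,0,-1]
    - [-0.019,0.016,0,0,0,0,-1]
    - [-0.029,0.026,0,0,0,0,-1]
    - [-0.039,0.036,0,0,0,0,-1]
    - [-0.05,0.044,0,0,0,0,-1]
    - [-0.061,0.053,0,0,0,0,-1]
    - [-0.073,0.06,0,0,0,0,-1]
    - [-0.085,0.066,0,0,0,0,-1]
    - [-0.098,0.072,0,0,0,0,-1]
    - [-0.111,0.077,0,0,0,0,-1]
    - [-0.118,0.08,0,0,0,0,-1]

```text
clock: 26.05
position: [0.5791, 0.3749, 0.064]
eef_rot: [0.694, 0.72, -0.002, 0.003]
force: [0.3, 1.0, -1.1]
grip_width: 0.003
```

```bash
python3 - <<'E'
from h import *
o=observe(); p=o['position'];print(p,o['force'],'st',(p[:2]-O)@XS,(p[:2]-O)@YS)
E
```

```text
[0.5791 0.3749 0.064 ] [ 0.3023  0.9799 -1.1108] st -0.09869314226041953 0.016032303399415186
```

apply_moves:
  targets:
    - [-0.007,0.002,0,0,0,0,-1]
    - [-0.013,0.003,0,0,0,0,-1]
    - [-0.018,0.004,0,0,0,0,-1]
    - [-0.018,0.004,0,0,0,0,-1]

```text
clock: 26.38
position: [0.5809, 0.3676, 0.0642]
eef_rot: [0.694, 0.72, -0.002, 0.002]
force: [0.4, 1.1, 0.3]
grip_width: -0.002
```

apply_moves:
  targets:
    - [-0.004,0,0,0,0,0,-1]
    - [-0.007,0,0,0,0,0,-1]
    - [-0.007,0,0,0,0,0,-1]

```text
clock: 26.63
position: [0.5808, 0.3671, 0.0644]
eef_rot: [0.693, 0.721, -0.0, 0.002]
force: [0.7, 7.5, -1.2]
grip_width: -0.003
```

apply_moves:
  targets:
    - [-0.003,0,0,0,0,0,-1]
    - [-0.004,0,0,0,0,0,-1]
    - [-0.004,0,0,0,0,0,-1]

```text
clock: 26.88
position: [0.5807, 0.3669, 0.0645]
eef_rot: [0.693, 0.721, 0.001, 0.001]
force: [1.3, 11.2, -3.2]
grip_width: 0.001
```

It's firmly at the end stop. I'll retract and check.

apply_moves:
  targets:
    - [0.03,0,0,0,0,0,-1]
    - [0.08,0,-0.02,0,0,0,-1]
    - [0.14,0,-0.1,0,0,0,-1]
    - [0.14,0,-0.18,0,0,0,-1]
    - [0.14,0,-0.26,0,0,0,-1]
    - [0.14,0,-0.34,0,0,0,-1]
    - [0.22,0,-0.4,0,0,0,-1]
    - [0.3,0,-0.42,0,0,0,-1]
    - [0.3,0,-0.42,0,0,0,-1]
    - [0.3,0,-0.42,0,0,0,-1]

```text
clock: 27.72
position: [0.5729, 0.5181, 0.2735]
eef_rot: [0.692, 0.722, -0.001, 0.001]
force: [0.9, 0.5, -0.4]
grip_width: -0.0
```

```bash
python3 - <<'E'
from h import *
o=observe(); p=o['position'];print(p,o['force'])
snap('top','t21.png');snap('scene','s21.png');snap('wrist','w21.png')
im=cv2.imread('pics/t21.png'); cv2.imwrite('pics/t21c.png',cv2.resize(im[160:370,260:460],None,fx=3.5,fy=2.8,interpolation=cv2.INTER_CUBIC))
im=cv2.imread('pics/s21.png'); cv2.imwrite('pics/s21c.png',cv2.resize(im[170:320,240:480],None,fx=3.3,fy=3.3,interpolation=cv2.INTER_CUBIC))
c=calibration('top')
for a in (st(-.072,.02,.115),st(-.072,-.08,.05),st(-.0495,.0585,.083)): print((proj(c,a)-[260,160])*[3.5,2.8])
E
```

```text
[0.5729 0.5181 0.2735] [ 0.9467  0.4985 -0.3509]
[219.661  96.004]
[218.6156 262.495 ]
[259.3583  50.1221]
```

View pics/t21c.png

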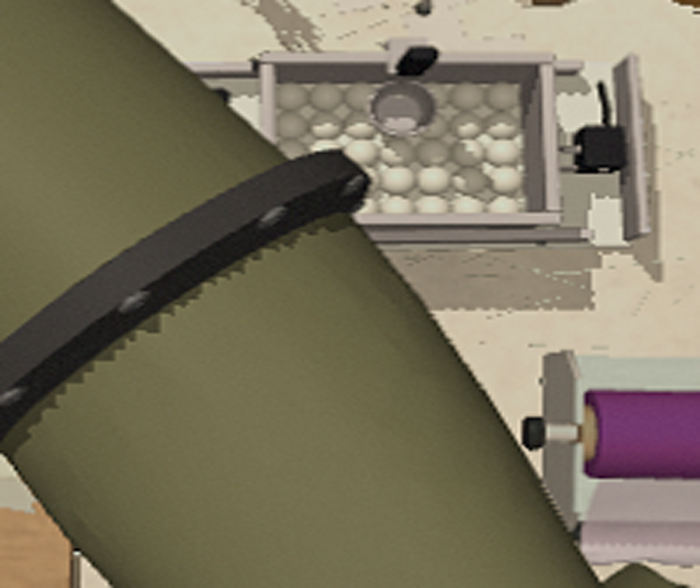

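View pics/s21c.png

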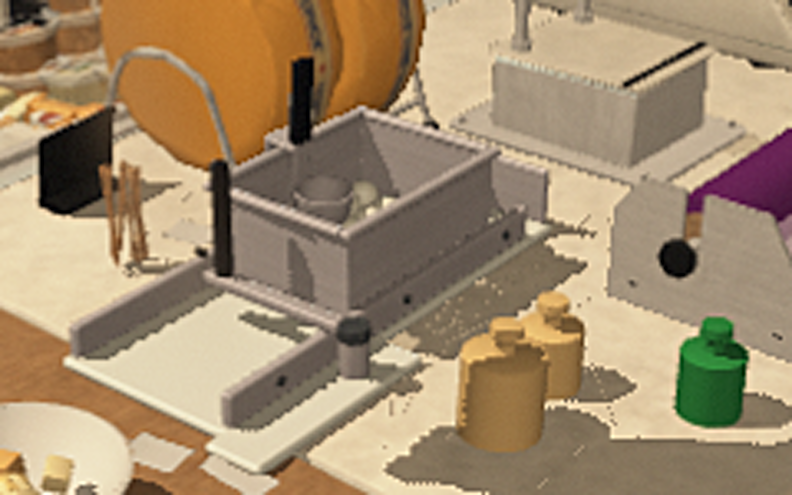

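View pics/w21.png

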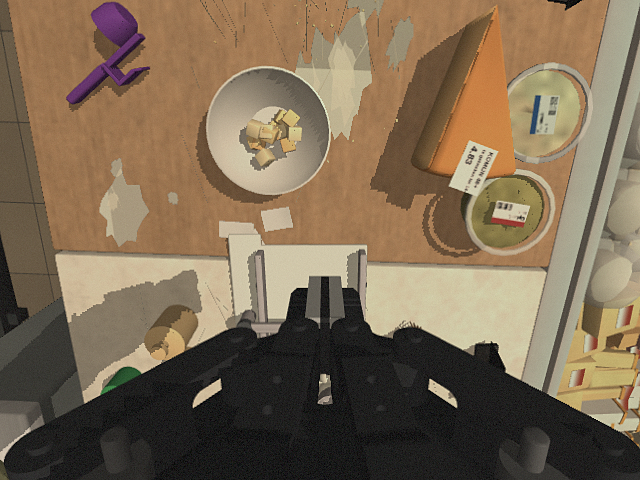

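Top crop: the knob is at (222,96), against (220,96) predicted for 1.57 rad. The pan's front edge is still at the mark, the scoop hangs mid-rim, and both weights stand. Handing in.

```bash
python3 -c "
from cell import *
print(hand_in(), observe()['clock'])"
```

```text
the job is handed in; nothing more can be done
the job is handed in; nothing more can be done
```

The job is done in the order asked and handed in at about 28 s of the 72 s allowed.

- **Small weight:** I lifted the brass weight out of the channel and stood it upright about 15 mm to the right of the larger one. The green look-alike was not touched.
- **Scoop:** It now hangs by its hook at the middle of the far long rim, with the bowl inside the pan.
- **Pan:** I slid it along the channel with pushes of at most 9 N, and it was never seen to tip. Its front rim edge is level with the rail mark within about 1–2 mm.
- **Lever:** I could only read it from the picture. The visible edge of the roller puts it at about 0.37 rad, between the click (0.25) and overtravel (0.52).
- **Keeper bar:** I swung it to its end stop, where it stood firm at 11 N. In the last top picture its knob was within a pixel of where it should be when fully across.

My measurements disagreed at one point. Before the last push, dead reckoning gave about 8.5 mm still to go, while the pictures gave 5–6 mm. I followed the pictures, and the lever view afterwards agreed with that. No check failed.

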